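# Refit a roller in the bottle-cutting jig, changing grip on V-blocks

## Robot

A 6-joint arm with a two-finger parallel gripper is mounted at the origin on a cart in front of the work surface, level with it; the furniture and walls round the work are solid. World frame = base frame: x ahead of the robot, y to its left, z up, the work surface at z = 0. Lengths are in m, angles in rad, forces in N, time in s.
With the tool pointing down it reaches from about 0.35 to 0.875 m from the base axis. Payload 4.2 kg.
Tool frame: the origin (TCP) lies at the very end of the fingers, on their centre line; the grasp point (between the pads) lies 19 mm behind it; z points along the fingers, y is the line along which they close (so a half turn about z gives the same grasp; the last joint's range is limited). The gripper opens to 85 mm and grips with 20 to 120 N. Pads are 22 mm wide; open, the fingers measure 114 mm over their backs; the gripper's body (76 mm by 85 mm) begins 54 mm behind the grasp point. The pads swing forward as they close: fully open they stand 13 mm farther back than shut.
Start: joints at [-0.937, 0.385, 0.008, 0, -1.194, -0.259], TCP at [0.229, -0.582, 0.231] pointing down, gripper open.
Joint ranges: [-3.14, 3.14], [-1.21, 2.06], [-1.07, 1.41], [-3.16, 2.05], [-2.99, -0.16], [-3.1, 3.1]. Speed limits (rad/s): [2.79, 2.79, 3.14, 3.14, 3.14, 3.14].

## Interface

Orientations are given as a 3x3 rotation matrix whose columns are the frame's x, y, z axes.
In Python, from rig import state, capture, camera_model, finish_job gives the robot as it stands.
- The arm moves only by the tool servo_tool, never from a script. Its argument "increments" is a list of rows, each an object of numbers: "tx", "ty", "tz": the shift along the tool's x, y, z in m; "wx", "wy", "wz": the turn, a rotation vector about the tool's x, y, z in rad; "claw": the closure, from 0 (fully open) to 1 (shut). A call has exactly 10 rows; each row is the pose to reach, as a shift and turn from the pose commanded when the call began, along the tool's axes at that moment; what a row does not reach only later rows make up. A row lasts 1/12 s, in which the tool goes at most 41.7 mm and 7.16 degrees, less where a joint would pass 70% of its speed; a pose out of reach is approached as far as the arm can. A call with a gripper value outside its range is refused whole. The fingers move at their own pace and stop on an object; "grip_force" is the grip in N (left out, the last holds). Time passes only in rows, so rows that repeat a pose let the fingers close, or fill a call up. It gives the time, the measured TCP pose, the force, the opening and the grip force at its end, in the units of the state.
- state(): the state, without advancing time (a new reading comes with each control period).
- capture(name): name is "scene" or "top" or "wrist"; returns the picture (420x560x3 uint8, red, green, blue); there is no depth.
- camera_model(name): a dict with "mtx" (3x3 intrinsics, pixels), "R" (3x3) and "t" (3): a world point X has camera coordinates R X + t. Camera axes: x right, y down, z forward; pixel columns grow to the right and rows downward; lengths in m; the calibration is good to about 2 mm. A picture is of the moment at which its call begins: read the wrist's pose just before it. camera_model takes no time and is no camera call; for the wrist camera it gives the pose at the moment of the call.
- finish_job(): hands the job in; it is judged then, once.
The state is a dict: "clock": time; "q": joint angles; "dq": joint speeds; "joint_torque": joint torques, N m; "tool_pos": TCP position; "tool_rot": TCP orientation; "force": force on the tool from outside, world axes, zero at the start; "torque": the same for the moment, N m; "grip_width": finger opening in m; "gripper_force": force on a finger pad.
Only numpy, scipy, OpenCV 4.12 (cv2) and the standard library are available. Lean on these libraries where they do the work, as an engineer would, in place of code of your own. Each camera call takes 0.05 s, during which the arm holds its last target. There are 200 camera calls.

## Task

The bottle-cutting jig is missing its near roller: fit the one with flat-milled ends that stands in the leaning rack. Only its end can be gripped there, and a hand at the end would foul the jig's cheeks, so draw it out by the end, lay it level in both V-blocks and let go, then take it round the middle and lower it into the jig's empty slots, flats upright, until it is fully home. Set it down each time rather than dropping it, let go, and leave the other two rods, the bottle, jar, tape and pliers where they are.

Things in the scene. Friction and masses are not known exactly. Their poses are not given: they have to be found in the camera images.
- roller: The roller to fit: black rubber sleeve, 24 mm diameter, 120 mm long, on a steel axle whose ends stick out 28 mm each (176 mm overall), milled to flat tangs 8 mm thick, 13 mm wide. Both ends alike. About 0.16 kg. Origin on the axis at the end face that is lower at the start; own z along the axis to the other end, own y square to the flats (8 mm), own x along the 13 mm width. Starts in a rack tube.
- roller_mid (a point): Middle of the roller: on its axis, 88 mm from either end. At the start only 18 mm of sleeve and the upper tang stand out of the tube, the flats turned about 0.25 rad round the axis from square to the row of tubes.
- rack: Fixed rack: base plate 125 x 165 mm with three steel box tubes in a row along own y, 50 mm apart (own y = -50, 0, +50 mm), leaning 40 degrees from the vertical toward own -x (toward the robot): rods slide out upward and toward own -x. A tube is 27 mm square inside, 33 mm outside, 130 mm long, closed at the foot. Highest tube edge 134 mm above the surface. Origin under the plate.
- rack_bore (a point): Bottom of the middle tube's bore, on its centre line: own x = +35 mm, z = 24 mm of the rack; the other two tubes are 50 mm to either side. Rods rest on the tube's lower wall (their axis 1.5 mm below its centre line) and turn freely in it. The upper ends of the rods are 150 to 160 mm above the surface.
- round_bar: Plain steel bar, 24 mm diameter, 172 mm long, round to its end, in another tube of the rack. Leave it. Origin at its lower end, own z along it.
- pin_roller: Black rubber roller with the same sleeve and length as the one to fit, but round 11 mm steel pins at its ends, in another tube of the rack. Leave it. Origin at its lower end, own z along it.
- vblocks: Fixed pair of dark steel V-blocks on a steel plate (132 x 78 x 8 mm), one common 90 degree groove along own x. Each block is 28 mm long along the groove, 54 mm wide; 46 mm of open gap between them (102 mm over both), where fingers can pass either side of a rod down to the plate. Block tops 47 mm above the surface, grooves 36 mm wide and 18 mm deep. Origin under the plate.
- v_axis (a point): Where the middle of a 24 mm rod lies when it rests in both grooves: over the middle of the gap, 46 mm above the surface, 1 mm below the block tops.
- jig: Fixed bottle-cutting jig: aluminium plate 124 x 196 x 8 mm, two upright grey cheeks 8 mm thick, square to own y, 127 mm clear between them, tops at most 51 mm above the surface. A fitted roller lies across them at own x = +27 mm; the open-topped slots at own x = -27 mm are empty. A cutter wheel 46 mm high stands at own x = 0, y = +43 mm. Origin under the plate.
- jig_seat (a point): Where roller_mid lies when fully home in the empty slots, 42 mm above the surface; the roller's axis is then along the jig's own y, either way round. Slots: 10.5 mm wide, mouths bevelled 4 mm, 13 to 15 mm deep, so tangs enter only with their flats upright (13 mm width vertical); the sleeve has 3.5 mm play to each cheek and the tangs stand out beyond them.
- green_bottle: Green glass bottle, 72 mm diameter, 235 mm tall, standing behind the V-blocks. Leave it. Origin at the centre of its foot.
- frit_jar: Small screw-lid jar, 44 mm diameter, 52 mm tall. Leave it. Origin at the centre of its foot.
- masking_tape: Roll of tape lying flat, 104 mm diameter, 25 mm tall. Leave it. Origin at the centre of its underside.
- pliers: Pliers lying flat, 55 x 180 x 11 mm, own y along them. Leave them. Origin at the centre of their underside.

How it is judged:
By the outcome, as a careful person would: the job done as asked, in the order asked, and still so for the second after the job is handed in, with the robot touching nothing.
It also fails if it takes over 51 s, if anything falls off the work surface, if the arm or the gripper's body presses on something with over 40 N, if the wrist force passes 120 N, or if a joint passes its speed limit or range.

## Working session

There is one attempt and no reset: what is moved stays moved. The work goes in short steps, Python scripts to look and compute and a tool call to move; the robot and the scene stay as the last step left them, time stands still between calls to the robot, and variables do not carry over. Pictures are saved under pics/ and viewed, at most 10 in all, crops included, and the job is handed in when it is done.

Besides the shell and the picture viewer there is one more tool, called after "Call:" as name([rows], argument=value, ...), one row to a line, values as JSON. servo_tool: Moves the arm, as the interface text tells. Its arguments: {"type":"object","properties":{"increments":{"type":"array"},"grip_force":{"type":"number"}},"required":["increments"]}

```bash
ls; mkdir -p pics; python3 - <<'E'
from rig import *
import cv2,numpy as np
np.set_printoptions(precision=4,suppress=True)
s=state();print(s)
for n in("scene","top"):
    im=capture(n);cv2.imwrite(f"pics/{n}0.png",cv2.resize(im[:,:,::-1],(784,588),interpolation=cv2.INTER_CUBIC));cv2.imwrite(f"pics/raw_{n}0.png",im[:,:,::-1])
    m=camera_model(n);print(n,m)
E
```

```text
pics
{'clock': 0.0, 'q': array([-0.9374,  0.3856,  0.0066, -0.0005, -1.194 , -0.2586]), 'dq': array([ 0.0004,  0.    , -0.0006, -0.0005, -0.001 ,  0.0013]), 'joint_torque': array([ -0.0002, -39.2283,  18.8396,   4.1864,  -0.0047,   0.    ]), 'tool_pos': array([ 0.2286, -0.5811,  0.2302]), 'tool_rot': array([[-0.9307, -0.3658, -0.0009],
       [-0.3658,  0.9307,  0.002 ],
       [ 0.0001,  0.0022, -1.    ]]), 'force': array([-0.9572,  0.5028, -0.3545]), 'torque': array([-0.0355,  0.0323,  0.0271]), 'gripper_force': 0.0, 'grip_width': 0.0852869265781019}
scene {'mtx': array([[522.5751,   0.    , 280.225 ],
       [  0.    , 522.5751, 211.6993],
       [  0.    ,   0.    ,   1.    ]]), 'R': array([[-0.8329, -0.5534,  0.0007],
       [-0.2436,  0.3656, -0.8983],
       [ 0.4969, -0.7484, -0.4394]]), 't': array([0.4512, 0.2105, 0.9434])}
top {'mtx': array([[386.3765,   0.    , 280.515 ],
       [  0.    , 386.3765, 205.7408],
       [  0.    ,   0.    ,   1.    ]]), 'R': array([[-0.0061, -0.9999,  0.0142],
       [-0.9912,  0.0041, -0.1324],
       [ 0.1324, -0.0148, -0.9911]]), 't': array([-0.017 ,  0.5664,  1.0163])}
```

View pics/scene0.png

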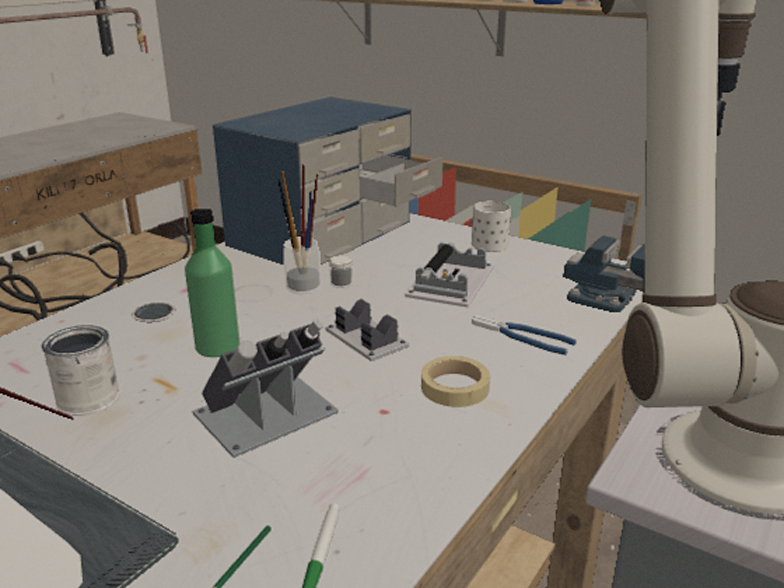

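View pics/top0.png

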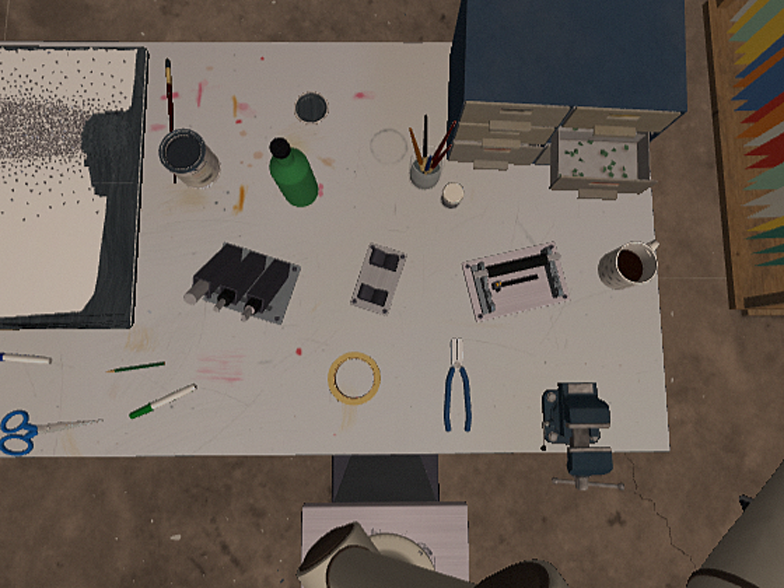

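The scene view shows the rack at about (265,385), V-blocks (370,325) and jig (450,275). In the top view they are at (245,285), (380,280) and (515,280). The left rod, at (195,292), is the thick round bar. I still need to tell the other two apart, so I'll enlarge.

```bash
python3 - <<'E'
import cv2,numpy as np
t=cv2.imread("pics/raw_top0.png");s=cv2.imread("pics/raw_scene0.png")
f=lambda im,x,y,w,h,k:cv2.resize(im[y:y+h,x:x+w],(w*k,h*k),interpolation=cv2.INTER_CUBIC)
a=f(t,130,170,100,65,4);b=f(s,140,225,100,65,4)
c=f(t,240,170,100,65,4);d=f(t,325,170,100,65,4)
cv2.imwrite("pics/comp1.png",np.vstack([np.hstack([a,b]),np.hstack([c,d])]))
E
```

```text
(no output)
```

View pics/comp1.png

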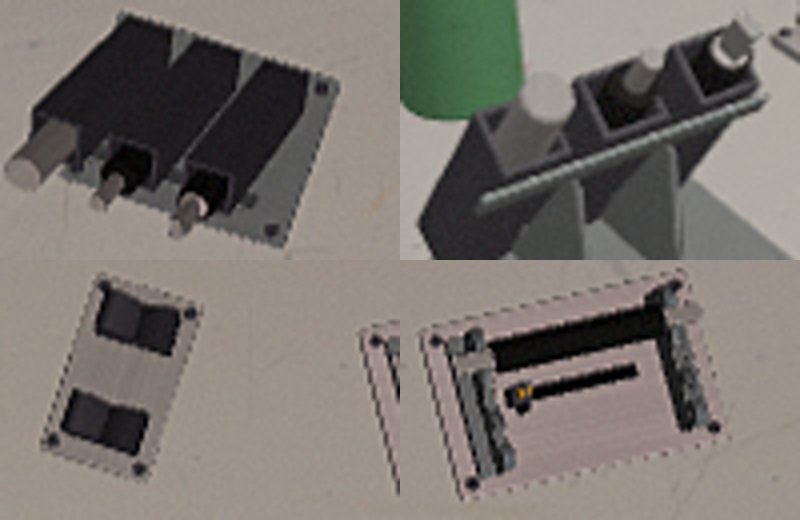

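```bash
cat > h.py <<'E'
import numpy as np,cv2
from scipy.optimize import least_squares
from scipy.spatial.transform import Rotation as Rot
np.set_printoptions(precision=4,suppress=True)
def proj(m,X):
    c=np.asarray(X)@m["R"].T+m["t"];p=c@m["mtx"].T;return p[:,:2]/p[:,2:]
def rz(a):return Rot.from_euler("z",a).as_matrix()
def ray(m,px,z):
    d=m["R"].T@np.linalg.inv(m["mtx"])@np.array([px[0],px[1],1.]);o=-m["R"].T@m["t"]
    return o+d*(z-o[2])/d[2]
def fit(obs,x0):
    """obs: list of (model, local pts, pixels); pose x,y,yaw on z=0"""
    def r(p):return np.concatenate([(proj(m,np.asarray(L)@rz(p[2]).T+[p[0],p[1],0])-P).ravel() for m,L,P in obs])
    s=least_squares(r,x0,loss="soft_l1");return s.x,r(s.x).reshape(-1,2)
E
python3 - <<'E'
from h import *;from rig import camera_model
m=camera_model("top")
u=lambda P,o:(np.array(P)+.5)/4-.5+o
q=lambda x,y,z:np.array([[x,y,z],[x,-y,z],[-x,-y,z],[-x,y,z]])/2000
rk=u([[125,12],[340,85],[280,245]],[130,170]); print([ray(m,p,.008) for p in rk])
vb=u([[103,12],[203,53],[147,220],[42,187]],[240,170])
jg=u([[20,70],[287,10],[325,178],[68,240]],[325,170])
for L,P,x0 in((q(125,165,16)[:3],rk,[.5,.3,0]),(q(132,78,16),vb,[.5,0,-.3]),(q(124,196,16),jg,[.5,-.3,.2])):
    print(*fit([(m,L,P)],x0))
E
```

```text
[array([0.6661, 0.3172, 0.008 ]), array([0.6133, 0.1648, 0.008 ]), array([0.5009, 0.2044, 0.008 ])]
[ 0.5821  0.2617 -0.3316] [[-0.7345 -0.6674]
 [ 0.5329 -0.3752]
 [ 0.121   1.715 ]]
[ 0.5901  0.0072 -0.3322] [[-0.1968  0.0406]
 [ 0.8681 -1.4787]
 [-0.1377  0.8314]
 [-0.3354  0.1191]]
[ 0.584  -0.269   0.2219] [[ 0.0321 -0.0185]
 [-0.149  -0.144 ]
 [ 1.9806 -0.02  ]
 [-1.2103  0.1587]]
```

```bash
python3 - <<'E'
from h import *;from rig import camera_model,state
m=camera_model("wrist");s=state();T=s["tool_rot"]
print(m["mtx"]);print((m["R"]@T).T,"cam pos in tool",T.T@(-m["R"].T@m["t"]-s["tool_pos"]))
# viewing angles
E
```

```text
[[348.6469   0.     277.8522]
 [  0.     348.6469 211.316 ]
 [  0.       0.       1.    ]]
[[ 0.0011 -0.9588 -0.284 ]
 [ 1.      0.0008  0.001 ]
 [-0.0007 -0.284   0.9588]] cam pos in tool [ 0.073   0.0007 -0.1439]
```

```bash
cat >> h.py <<'E'
def down(yaw,tilt=0.):
    """tool y at angle yaw+90deg (own y of a frame at yaw), z down, tilted forward (toward own +x) by tilt"""
    x=rz(yaw)@[-1,0,0];y=rz(yaw)@[0,1,0]
    return np.column_stack([x,y,[0,0,-1]])@Rot.from_rotvec([0,-tilt,0]).as_matrix()
def inc(pos,R,s,back=0.):
    T=s["tool_rot"]
    return "t",np.round(T.T@(np.asarray(pos)-s["tool_pos"]),4),"w",np.round(Rot.from_matrix(T.T@R).as_rotvec(),4)
E
python3 - <<'E'
from h import *;from rig import state
s=state();print(down(-.332,.3));print(*inc([.53,-.27,.28],down(-.332),s))
E
```

```text
[[-0.9032  0.3259  0.2794]
 [ 0.3114  0.9454 -0.0963]
 [-0.2955  0.     -0.9553]]
t [-0.3943  0.1793 -0.0494] w [ 0.0018 -0.0008  0.7067]
```

Call:
servo_tool([
  {"tx":-0.04,"ty":0.018,"tz":-0.03,"wz":0.1},
  {"tx":-0.08,"ty":0.036,"tz":-0.05,"wz":0.2},
  {"tx":-0.12,"ty":0.054,"tz":-0.05,"wz":0.3},
  {"tx":-0.16,"ty":0.072,"tz":-0.05,"wz":0.4},
  {"tx":-0.2,"ty":0.09,"tz":-0.05,"wz":0.5},
  {"tx":-0.24,"ty":0.108,"tz":-0.05,"wz":0.6},
  {"tx":-0.28,"ty":0.126,"tz":-0.05,"wz":0.7},
  {"tx":-0.32,"ty":0.144,"tz":-0.05,"wz":0.7},
  {"tx":-0.36,"ty":0.162,"tz":-0.05,"wz":0.7},
  {"tx":-0.394,"ty":0.179,"tz":-0.05,"wz":0.7},
])

```text
schema error: expected keys tx, ty, tz, wx, wy, wz, claw
```

```bash
python3 - <<'E'
from h import *;from rig import *
import pickle
s=state();m=camera_model("wrist");im=capture("wrist")[:,:,::-1]
cv2.imwrite("pics/raw_w1.png",im);pickle.dump(m,open("w1.pkl","wb"))
s=state();print(s["clock"],s["q"],s["tool_pos"],s["dq"]);print(*inc([.535,-.02,.27],down(-.332),s))
E
```

```text
0.15 [-0.9374  0.3854  0.0069 -0.0003 -1.194  -0.2586] [ 0.2286 -0.5812  0.2305] [ 0.0003 -0.0016  0.0016  0.0045  0.001   0.0018]
t [-0.4905  0.4102 -0.0389] w [ 0.0016 -0.0007  0.7066]
```

All keys are required, so I'll send full rows.

Call:
servo_tool([
  {"tx":-0.036,"ty":0.016,"tz":-0.01,"wx":0,"wy":0,"wz":0.1,"claw":0},
  {"tx":-0.072,"ty":0.032,"tz":-0.02,"wx":0,"wy":0,"wz":0.2,"claw":0},
  {"tx":-0.108,"ty":0.048,"tz":-0.03,"wx":0,"wy":0,"wz":0.3,"claw":0},
  {"tx":-0.144,"ty":0.064,"tz":-0.04,"wx":0,"wy":0,"wz":0.4,"claw":0},
  {"tx":-0.18,"ty":0.08,"tz":-0.05,"wx":0,"wy":0,"wz":0.5,"claw":0},
  {"tx":-0.218,"ty":0.098,"tz":-0.05,"wx":0,"wy":0,"wz":0.6,"claw":0},
  {"tx":-0.256,"ty":0.115,"tz":-0.05,"wx":0,"wy":0,"wz":0.707,"claw":0},
  {"tx":-0.293,"ty":0.132,"tz":-0.05,"wx":0,"wy":0,"wz":0.707,"claw":0},
  {"tx":-0.33,"ty":0.149,"tz":-0.05,"wx":0,"wy":0,"wz":0.707,"claw":0},
  {"tx":-0.367,"ty":0.166,"tz":-0.05,"wx":0,"wy":0,"wz":0.707,"claw":0},
])

```text
clock: 0.98
tool_pos: [0.5105, -0.2909, 0.2812]
tool_rot: [[-0.945, 0.326, -0.0], [0.326, 0.945, 0.0], [0.0, 0.0, -1.0]]
force: [1.2, -1.2, -0.4]
grip_width: 0.0853
gripper_force: 0.0
```

```bash
python3 - <<'E'
from h import *;from rig import *
import pickle
s=state();m=camera_model("wrist");im=capture("wrist")[:,:,::-1]
cv2.imwrite("pics/raw_w1.png",im);pickle.dump(m,open("w1.pkl","wb"))
print(s["clock"],s["q"],s["tool_pos"],s["dq"],s["tool_rot"]);print(*inc([.535,-.02,.27],down(-.332),s))
E
```

```text
0.9833 [-0.2426  0.2908 -0.0047 -0.0002 -1.2756 -1.6602] [ 0.5105 -0.2909  0.2812] [ 0.7638  0.1917  0.2626  0.0057 -0.0697 -0.7579] [[-0.9454  0.326  -0.0003]
 [ 0.326   0.9454  0.0002]
 [ 0.0003  0.0001 -1.    ]]
t [0.0651 0.2641 0.0113] w [ 0.0001 -0.0003 -0.    ]
```

Call:
servo_tool([
  {"tx":0.01,"ty":0.038,"tz":0.002,"wx":0,"wy":0,"wz":0,"claw":0},
  {"tx":0.02,"ty":0.076,"tz":0.004,"wx":0,"wy":0,"wz":0,"claw":0},
  {"tx":0.03,"ty":0.114,"tz":0.006,"wx":0,"wy":0,"wz":0,"claw":0},
  {"tx":0.04,"ty":0.152,"tz":0.008,"wx":0,"wy":0,"wz":0,"claw":0},
  {"tx":0.05,"ty":0.19,"tz":0.01,"wx":0,"wy":0,"wz":0,"claw":0},
  {"tx":0.06,"ty":0.228,"tz":0.01,"wx":0,"wy":0,"wz":0,"claw":0},
  {"tx":0.065,"ty":0.264,"tz":0.01,"wx":0,"wy":0,"wz":0,"claw":0},
  {"tx":0.065,"ty":0.264,"tz":0.01,"wx":0,"wy":0,"wz":0,"claw":0},
  {"tx":0.065,"ty":0.264,"tz":0.01,"wx":0,"wy":0,"wz":0,"claw":0},
  {"tx":0.065,"ty":0.264,"tz":0.01,"wx":0,"wy":0,"wz":0,"claw":0},
])

```text
clock: 1.87
tool_pos: [0.534, -0.022, 0.271]
tool_rot: [[-0.945, 0.326, -0.001], [0.326, 0.945, -0.0], [0.001, -0.0, -1.0]]
force: [-0.3, -0.6, 0.1]
grip_width: 0.0858
gripper_force: 0.0
```

```bash
python3 - <<'E'
from h import *;from rig import *
import pickle
s=state();m=camera_model("wrist");im=capture("wrist")[:,:,::-1]
cv2.imwrite("pics/raw_w2.png",im);pickle.dump(m,open("w2.pkl","wb"))
print(s["clock"],s["q"],s["tool_pos"]);print(*inc([.46,.19,.3],down(-.332),s))
w1=cv2.imread("pics/raw_w1.png")
cv2.imwrite("pics/c2.png",np.hstack([cv2.resize(x,(400,300),interpolation=cv2.INTER_AREA) for x in(w1,im)]))
E
```

```text
1.8667 [ 0.2625  0.2035 -0.1477 -0.     -1.2204 -2.165 ] [ 0.534 -0.022  0.271]
t [ 0.139   0.1763 -0.029 ] w [-0.0004 -0.0007  0.0003]
```

View pics/c2.png

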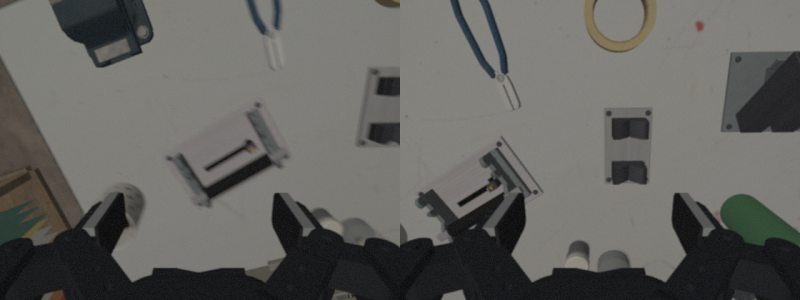

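The left half shows the jig at (225,155) and the pliers. The right half shows the V-blocks at (628,145), the jig at (480,185) and a corner of the rack at (760,90). Next is a view of the rack.

Call:
servo_tool([
  {"tx":0.03,"ty":0.03,"tz":-0.01,"wx":0,"wy":0,"wz":0,"claw":0},
  {"tx":0.06,"ty":0.06,"tz":-0.02,"wx":0,"wy":0,"wz":0,"claw":0},
  {"tx":0.09,"ty":0.09,"tz":-0.03,"wx":0,"wy":0,"wz":0,"claw":0},
  {"tx":0.115,"ty":0.12,"tz":-0.03,"wx":0,"wy":0,"wz":0,"claw":0.2},
  {"tx":0.139,"ty":0.15,"tz":-0.03,"wx":0,"wy":0,"wz":0,"claw":0.3},
  {"tx":0.139,"ty":0.176,"tz":-0.03,"wx":0,"wy":0,"wz":0,"claw":0.45},
  {"tx":0.139,"ty":0.176,"tz":-0.03,"wx":0,"wy":0,"wz":0,"claw":0.6},
  {"tx":0.139,"ty":0.176,"tz":-0.03,"wx":0,"wy":0,"wz":0,"claw":0.6},
  {"tx":0.139,"ty":0.176,"tz":-0.03,"wx":0,"wy":0,"wz":0,"claw":0.6},
  {"tx":0.139,"ty":0.176,"tz":-0.03,"wx":0,"wy":0,"wz":0,"claw":0.6},
])

```text
clock: 2.75
tool_pos: [0.4604, 0.1882, 0.3012]
tool_rot: [[-0.945, 0.328, -0.0], [0.328, 0.945, -0.0], [0.0, -0.0, -1.0]]
force: [-0.3, 0.4, 0.7]
grip_width: 0.0342
gripper_force: 0.0
```

```bash
python3 - <<'E'
from h import *;from rig import *
import pickle
s=state();m=camera_model("wrist");im=capture("wrist")[:,:,::-1]
cv2.imwrite("pics/raw_w3.png",im);pickle.dump(m,open("w3.pkl","wb"))
print(s["clock"],s["q"],s["tool_pos"],s["grip_width"])
cv2.imwrite("pics/w3.png",cv2.resize(im,(784,588),interpolation=cv2.INTER_CUBIC))
E
```

```text
2.75 [ 0.7151  0.1199 -0.1749  0.0001 -1.2766 -2.6205] [0.4604 0.1882 0.3012] 0.03420916790957115
```

View pics/w3.png

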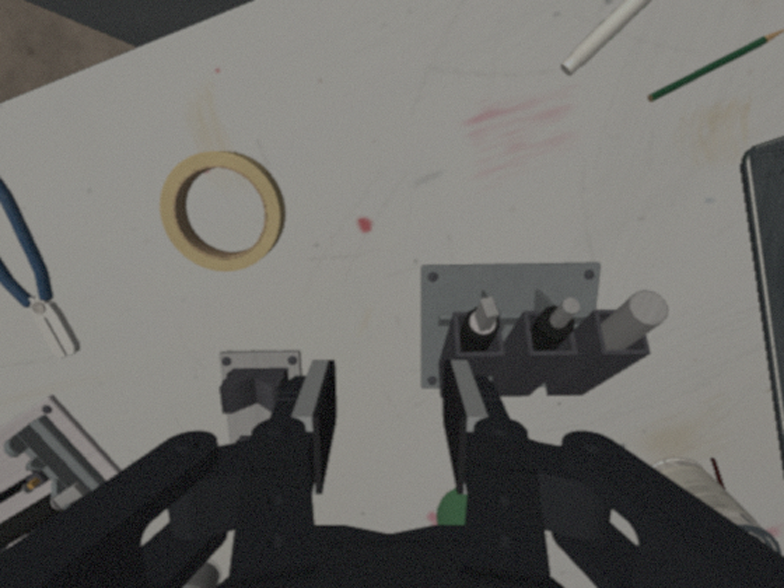

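The left rod, at (485,300), has a flat tang, the middle one a round pin and the right one is the plain bar. So the roller is in the tube at own y = -50 mm. I'll zoom in for accurate corners.

```bash
python3 - <<'E'
from h import *
w=[cv2.imread(f"pics/raw_w{i}.png") for i in(1,2,3)]
f=lambda im,x,y,ww,h,k:cv2.resize(im[y:y+h,x:x+ww],(ww*k,h*k),interpolation=cv2.INTER_CUBIC)
a=f(w[2],290,180,133,100,3)   # rack
b=f(w[1],270,145,100,75,4)     # vblocks
c=f(w[0],225,135,200,150,2)  # jig w1
d=f(w[1],10,180,200,150,2)    # jig w2
a=cv2.copyMakeBorder(a,0,0,0,1,cv2.BORDER_REPLICATE)
cv2.imwrite("pics/c3.png",np.vstack([np.hstack([a,b]),np.hstack([c,d])]))
E
```

```text
(no output)
```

View pics/c3.png

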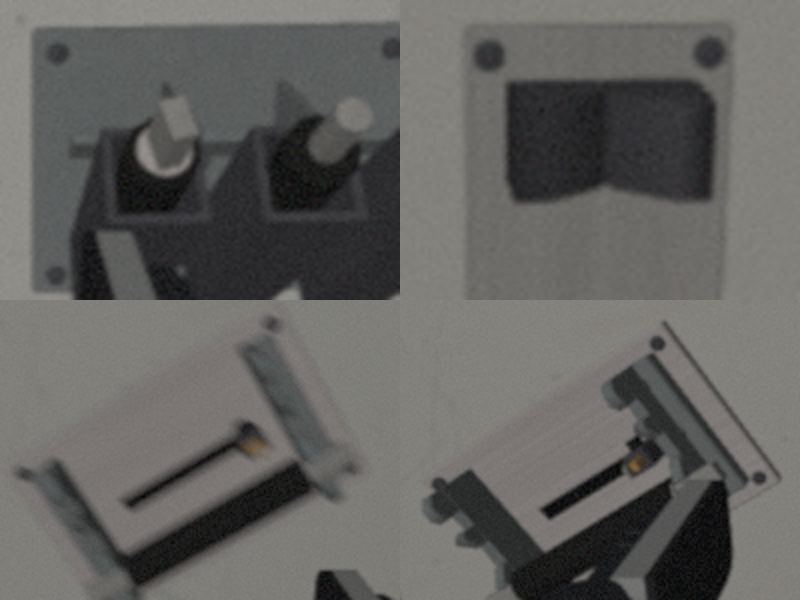

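```bash
cat > fit1.py <<'E'
from h import *;import pickle
M=[pickle.load(open(f"w{i}.pkl","rb")) for i in(1,2,3)]
u=lambda P,k,o:(np.array(P,float)+.5)/k-.5+o
mm=lambda L:np.array(L,float)/1000
s,c=np.sin(np.radians(40)),np.cos(np.radians(40))
def ax(l,y=-50):return [35-1.5*c-l*s,y,24-1.5*s+l*c]
def show(n,o,x0):
    p,r=fit(o,x0);print(n,p);print(r.T);return p
rkL=[[-62.5,-82.5,8],[-52.5,-72.5,8],[52.5,-72.5,8],[-52.5,72.5,8]]
rkP=u([[33,28],[57,53],[56,275],[392,48]],3,[290,180])
rk=show("rack plate",[(M[2],mm(rkL),rkP)],[.58,.26,-.33])
rk=show("rack all",[(M[2],mm(rkL+[ax(176),ax(148)]),np.vstack([rkP,u([[180,116],[165,148]],3,[290,180])]))],rk)
vb=show("vb",[(M[1],mm([[-66,-39,8],[-66,39,8],[-58,-31,8],[-58,31,8],[-51,-27,47],[-23,-27,47],[-23,27,47],[-51,0,29],[-23,0,29]]),
 u([[66,24],[333,24],[89,56],[309,52],[108,82],[112,200],[312,200],[205,82],[205,186]],4,[270,145]))],[.59,.007,-.33])
L=mm([[-53,-89,8],[-53,89,8],[53,89,8]])
o2=(M[1],np.vstack([L,mm([[-62,98,8],[62,98,8]])]),u([[37,184],[257,43],[359,178],[265,22],[381,180]],2,[10,180]))
o1=(M[0],L[:2],u([[27,173],[272,23]],2,[225,135]))
show("jig w2",[o2],[.58,-.27,.22]);show("jig w1",[o1],[.58,-.27,.22]);show("jig both",[o1,o2],[.58,-.27,.22])
# triangulate bar end
a=[np.r_[ray(m,p,0),ray(m,p,.1)] for m,p in((M[0],[287.5,236.5]),(M[1],[82.5,286]))]
for z in(0,.008,.02,.04):print(z,[ray(m,p,z)[:2] for m,p in((M[0],[287.5,236.5]),(M[1],[82.5,286]))])
E
python3 fit1.py
```

```text
rack plate [ 0.5807  0.2664 -0.3177]
[[ 0.1111 -0.1684 -0.5298  0.5677]
 [ 0.7258 -0.1685 -0.1628 -0.2479]]
rack all [ 0.5823  0.2662 -0.3118]
[[ 0.0819 -0.161  -0.0707  0.5041  0.0214 -0.2529]
 [ 2.2327  1.2746  1.0994  0.5532 -7.2253 -5.8782]]
vb [ 0.587   0.0113 -0.3277]
[[-0.376   0.2656  0.7228 -1.0079  1.2047 -0.1413 -0.37    0.3338 -0.4648]
 [-0.0787 -0.2756 -1.1666 -0.3225  3.8653  0.0072 -0.1394  1.1046 -0.3179]]
jig w2 [ 0.5826 -0.2663  0.2239]
[[ 0.3378  0.2667  0.888  -2.4654 -0.2759]
 [-0.2383 -0.5754  0.1329 -0.1079  1.2043]]
jig w1 [ 0.5856 -0.2611  0.2293]
[[-1.298   1.1163]
 [ 0.6597 -0.4511]]
jig both [ 0.5832 -0.2654  0.224 ]
[[-5.2595 -2.5963  1.1972  1.1516  1.7155 -1.5739  0.5483]
 [-0.4013 -0.9637 -0.0147 -0.3289  0.3498  0.1426  1.4199]]
0 [array([ 0.5964, -0.3066]), array([ 0.594 , -0.3155])]
0.008 [array([ 0.5935, -0.3058]), array([ 0.5916, -0.3094])]
0.02 [array([ 0.5891, -0.3047]), array([ 0.5878, -0.3002])]
0.04 [array([ 0.5818, -0.3029]), array([ 0.5816, -0.2849])]
```

```bash
cat > tri.py <<'E'
from h import *;import pickle
from rig import camera_model
u=lambda P,k,o:(np.array(P,float)+.5)/k-.5+o
m3=pickle.load(open("w3.pkl","rb"));mt=camera_model("top");ms=camera_model("scene")
def tri(obs):
    r=lambda X:np.concatenate([(proj(m,X[None])-p).ravel() for m,p in obs])
    X=least_squares(r,[.5,.24,.15]).x;return X,r(X)
E_=[(m3,u([180,116],3,[290,180])),(mt,u([178,230],4,[130,170])),(ms,u([340,28],4,[140,225]))]
S_=[(m3,u([165,148],3,[290,180])),(mt,u([198,207],4,[130,170])),(ms,u([327,55],4,[140,225]))]
for n,o in(("end",E_),("shoulder",S_)):
    print(n,tri(o),tri(o[:2])[0],tri([o[0],o[2]])[0])
a=tri(E_)[0]-tri(S_)[0];print(np.linalg.norm(a),a/np.linalg.norm(a))
from fit1 import ax,rk
for p in([.5807,.2664,-.3177],):
  for l in(176,148):print(rz(p[2])@np.array(ax(l))/1000+[p[0],p[1],0])
E
python3 tri.py|grep -v "^\[\[" | tail -8
```

```text
jig both [ 0.5832 -0.2654  0.224 ]
 [-0.4013 -0.9637 -0.0147 -0.3289  0.3498  0.1426  1.4199]]
0 [array([ 0.5964, -0.3066]), array([ 0.594 , -0.3155])]
0.008 [array([ 0.5935, -0.3058]), array([ 0.5916, -0.3094])]
0.02 [array([ 0.5891, -0.3047]), array([ 0.5878, -0.3002])]
0.04 [array([ 0.5818, -0.3029]), array([ 0.5816, -0.2849])]
[0.4898 0.2437 0.1579]
[0.5069 0.238  0.1364]
```

```bash
python3 tri.py|grep -A3 -E "^(end|should|0.0[0-9]* \[0|0.02[0-9]+ )"; python3 tri.py | grep -E "^0.0"
```

```text
end (array([0.4994, 0.2411, 0.1553]), array([-0.1739,  0.8352, -1.7687,  0.3027,  1.2399,  0.8316])) [0.5024 0.2422 0.1447] [0.4988 0.2416 0.1564]
shoulder (array([0.5152, 0.2354, 0.1346]), array([-0.6967,  0.5024, -2.0368,  0.2226,  0.1972,  0.5002])) [0.5188 0.2365 0.124 ] [0.5145 0.2361 0.136 ]
0.0267103783743726 [-0.5947  0.211   0.7758]
rack plate [ 0.5807  0.2664 -0.3177]
[[ 0.1111 -0.1684 -0.5298  0.5677]
 [ 0.7258 -0.1685 -0.1628 -0.2479]]
0.0267103783743726 [-0.5947  0.211   0.7758]
0.008 [array([ 0.5935, -0.3058]), array([ 0.5916, -0.3094])]
0.02 [array([ 0.5891, -0.3047]), array([ 0.5878, -0.3002])]
0.04 [array([ 0.5818, -0.3029]), array([ 0.5816, -0.2849])]
```

```bash
cat >> h.py <<'E'
TH=np.radians(55);RY=-.3177;VY=-.3277
Z=np.array([0,0,1.])
def toolR(w,n):
    """flipped tool: axis far-direction w, horizontal closing dir n (rack +y); tool z = w turned TH downward; tool y=-n"""
    p=np.cross(w,n);p=-p if p[2]>0 else p      # square to rod, pointing down
    z=np.cos(TH)*w+np.sin(TH)*p;y=-n
    return np.column_stack([np.cross(y,z),y,z])
aR=rz(RY)@[-np.sin(np.radians(40)),0,np.cos(np.radians(40))]
E0=np.array([.4985,.2415,.1565])
def tcp(E,w,R,g=.006):return E+g*w+.019*R[:,2]
def rackR(r=.25):return Rot.from_rotvec(r*aR).as_matrix()@toolR(-aR,rz(RY)@[0,1,0])
wV=rz(VY)@[1,0,0];vR=toolR(wV,rz(VY)@[0,1,0]);VM=np.array([.587,.0113,.046])
E
python3 - <<'E'
from h import *;from rig import state
s=state();print(rackR());print(vR,tcp(VM-.088*wV,wV,vR))
pg=tcp(E0,-aR,rackR());print("grasp",pg,"pre",pg+.07*aR)
print(*inc(pg+.07*aR,rackR(),s))
E
```

```text
[[ 0.9489 -0.1226 -0.2906]
 [-0.1627 -0.9796 -0.1178]
 [-0.2703  0.159  -0.9496]]
[[ 0.7756 -0.3219  0.5431]
 [-0.2637 -0.9468 -0.1846]
 [ 0.5736 -0.     -0.8192]] [0.5197 0.0342 0.0304]
grasp [0.4966 0.2381 0.1339] pre [0.4539 0.2521 0.1875]
t [0.0272 0.0582 0.1138] w [ 0.382  -0.2759  2.9184]
```

Call:
servo_tool([
  {"tx":0.005,"ty":0.01,"tz":0,"wx":0,"wy":0,"wz":-0.12,"claw":0.6},
  {"tx":0.01,"ty":0.02,"tz":0,"wx":0,"wy":0,"wz":-0.24,"claw":0.6},
  {"tx":0.015,"ty":0.03,"tz":0,"wx":0,"wy":0,"wz":-0.36,"claw":0.6},
  {"tx":0.02,"ty":0.04,"tz":0,"wx":0,"wy":0,"wz":-0.48,"claw":0.6},
  {"tx":0.027,"ty":0.058,"tz":0,"wx":0,"wy":0,"wz":-0.6,"claw":0.6},
  {"tx":0.027,"ty":0.058,"tz":0,"wx":0,"wy":0,"wz":-0.72,"claw":0.6},
  {"tx":0.027,"ty":0.058,"tz":0,"wx":0,"wy":0,"wz":-0.84,"claw":0.6},
  {"tx":0.027,"ty":0.058,"tz":0,"wx":0,"wy":0,"wz":-0.96,"claw":0.6},
  {"tx":0.027,"ty":0.058,"tz":0,"wx":0,"wy":0,"wz":-1.08,"claw":0.6},
  {"tx":0.027,"ty":0.058,"tz":0,"wx":0,"wy":0,"wz":-1.2,"claw":0.6},
])

```text
clock: 3.63
tool_pos: [0.4539, 0.2522, 0.3014]
tool_rot: [[-0.643, -0.766, -0.0], [-0.766, 0.643, -0.0], [0.0, 0.0, -1.0]]
force: [-0.6, 0.3, 0.1]
grip_width: 0.0342
gripper_force: 0.0
```

Call:
servo_tool([
  {"tx":0,"ty":0,"tz":0.005,"wx":0,"wy":0,"wz":-0.12,"claw":0.6},
  {"tx":0,"ty":0,"tz":0.01,"wx":0,"wy":0,"wz":-0.24,"claw":0.6},
  {"tx":0,"ty":0,"tz":0.015,"wx":0,"wy":0,"wz":-0.36,"claw":0.6},
  {"tx":0,"ty":0,"tz":0.02,"wx":0,"wy":0,"wz":-0.48,"claw":0.6},
  {"tx":0,"ty":0,"tz":0.025,"wx":0,"wy":0,"wz":-0.6,"claw":0.6},
  {"tx":0,"ty":0,"tz":0.03,"wx":0,"wy":0,"wz":-0.72,"claw":0.6},
  {"tx":0,"ty":0,"tz":0.035,"wx":0,"wy":0,"wz":-0.84,"claw":0.6},
  {"tx":0,"ty":0,"tz":0.04,"wx":0,"wy":0,"wz":-0.96,"claw":0.6},
  {"tx":0,"ty":0,"tz":0.04,"wx":0,"wy":0,"wz":-1.08,"claw":0.6},
  {"tx":0,"ty":0,"tz":0.04,"wx":0,"wy":0,"wz":-1.2,"claw":0.6},
])

```text
clock: 4.47
tool_pos: [0.4538, 0.252, 0.261]
tool_rot: [[0.48, -0.877, -0.001], [-0.877, -0.48, -0.001], [0.0, 0.001, -1.0]]
force: [-0.2, 0.0, 1.1]
grip_width: 0.0341
gripper_force: 0.0
```

```bash
python3 - <<'E'
from h import *;from rig import state
s=state();print(s["clock"],s["q"],s["tool_pos"]);pg=tcp(E0,-aR,rackR())
print(*inc(pg+.07*aR,rackR(),s))
E
```

```text
4.4667 [ 0.8198  0.183  -0.1993 -0.     -1.1893 -0.3188] [0.4538 0.252  0.261 ]
t [-0.0001 -0.0002  0.0735] w [-0.276  -0.1803 -0.915 ]
```

Call:
servo_tool([
  {"tx":0,"ty":0,"tz":0.005,"wx":-0.033,"wy":-0.022,"wz":-0.11,"claw":0.6},
  {"tx":0,"ty":0,"tz":0.012,"wx":-0.066,"wy":-0.043,"wz":-0.22,"claw":0.6},
  {"tx":0,"ty":0,"tz":0.02,"wx":-0.1,"wy":-0.065,"wz":-0.33,"claw":0.6},
  {"tx":0,"ty":0,"tz":0.03,"wx":-0.133,"wy":-0.087,"wz":-0.44,"claw":0.6},
  {"tx":0,"ty":0,"tz":0.04,"wx":-0.166,"wy":-0.108,"wz":-0.55,"claw":0.6},
  {"tx":0,"ty":0,"tz":0.05,"wx":-0.2,"wy":-0.13,"wz":-0.66,"claw":0.6},
  {"tx":0,"ty":0,"tz":0.06,"wx":-0.233,"wy":-0.152,"wz":-0.77,"claw":0.6},
  {"tx":0,"ty":0,"tz":0.07,"wx":-0.266,"wy":-0.173,"wz":-0.88,"claw":0.6},
  {"tx":0,"ty":0,"tz":0.0735,"wx":-0.276,"wy":-0.1803,"wz":-0.915,"claw":0.6},
  {"tx":0,"ty":0,"tz":0.0735,"wx":-0.276,"wy":-0.1803,"wz":-0.915,"claw":0.6},
])

```text
clock: 5.3
tool_pos: [0.4538, 0.2522, 0.1861]
tool_rot: [[0.947, -0.128, -0.293], [-0.168, -0.979, -0.118], [-0.272, 0.161, -0.949]]
force: [0.6, 0.0, -0.4]
grip_width: 0.0341
gripper_force: 0.0
```

```bash
python3 - <<'E'
from h import *;from rig import *
import pickle
s=state();m=camera_model("wrist");im=capture("wrist")[:,:,::-1];sc=capture("scene")[:,:,::-1]
cv2.imwrite("pics/raw_w4.png",im);pickle.dump(m,open("w4.pkl","wb"))
s=state();print(s["clock"],s["q"],s["tool_pos"],s["tool_rot"]);pg=tcp(E0,-aR,rackR())
print(*inc(pg,rackR(),s)); print("pred end, shoulder px",proj(m,np.array([E0,E0-.028*aR])),proj(camera_model("scene"),np.array([E0,E0-.028*aR])))
a=cv2.resize(im,(500,375));b=cv2.resize(sc[190:290,120:220],(300,300),interpolation=cv2.INTER_CUBIC)
o=np.zeros((375,800,3),np.uint8);o[:,:500]=a;o[:300,500:]=b
cv2.imwrite("pics/c4.png",o)
E
```

```text
5.4 [ 0.7505  0.4077 -0.0654 -0.1155 -1.3965  0.7042] [0.454  0.2526 0.1878] [[ 0.9481 -0.129  -0.2905]
 [-0.1686 -0.9789 -0.1157]
 [-0.2695  0.1587 -0.9498]]
t [0.0574 0.0002 0.0406] w [-0.002   0.0001 -0.006 ]
pred end, shoulder px [[277.9536 150.3471]
 [277.7716  98.1797]] [[226.0562 232.1072]
 [221.2573 238.7133]]
```

View pics/c4.png

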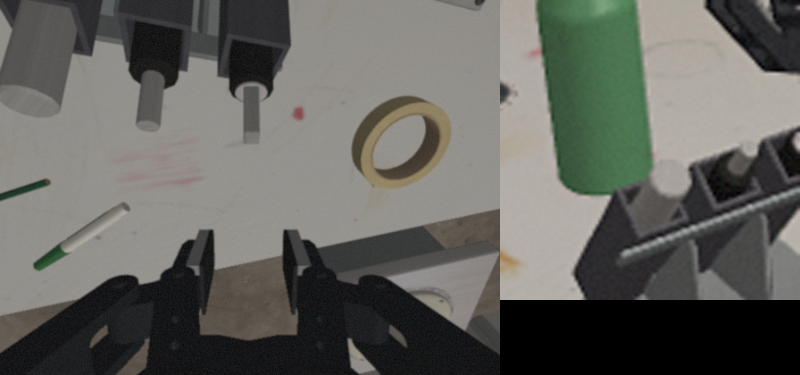

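The wrist view shows the tang end at (252,138), within about 3 mm of my estimate, with its flats parallel to the pads. I'll correct for that, descend along the axis and close.

Call:
servo_tool([
  {"tx":0.009,"ty":0.0015,"tz":0.0067,"wx":0,"wy":0,"wz":-0.005,"claw":0.6},
  {"tx":0.018,"ty":0.0015,"tz":0.0134,"wx":0,"wy":0,"wz":-0.005,"claw":0.6},
  {"tx":0.027,"ty":0.0015,"tz":0.02,"wx":0,"wy":0,"wz":-0.005,"claw":0.6},
  {"tx":0.036,"ty":0.0015,"tz":0.0267,"wx":0,"wy":0,"wz":-0.005,"claw":0.6},
  {"tx":0.045,"ty":0.0015,"tz":0.0335,"wx":0,"wy":0,"wz":-0.005,"claw":0.6},
  {"tx":0.0547,"ty":0.0015,"tz":0.0402,"wx":0,"wy":0,"wz":-0.005,"claw":0.6},
  {"tx":0.0547,"ty":0.0015,"tz":0.0402,"wx":0,"wy":0,"wz":-0.005,"claw":0.6},
  {"tx":0.0547,"ty":0.0015,"tz":0.0402,"wx":0,"wy":0,"wz":-0.005,"claw":0.8},
  {"tx":0.0547,"ty":0.0015,"tz":0.0402,"wx":0,"wy":0,"wz":-0.005,"claw":1},
  {"tx":0.0547,"ty":0.0015,"tz":0.0402,"wx":0,"wy":0,"wz":-0.005,"claw":1},
], grip_force=100)

```text
clock: 6.23
tool_pos: [0.4939, 0.2383, 0.1356]
tool_rot: [[0.949, -0.122, -0.289], [-0.161, -0.98, -0.116], [-0.27, 0.156, -0.95]]
force: [0.7, -0.9, -0.7]
grip_width: 0.0057
gripper_force: 97.6
```

```bash
python3 - <<'E'
from h import *;from rig import *
s=state();print({k:s[k] for k in("clock","q","tool_pos","force","torque","grip_width","gripper_force")})
print("a in tool",s["tool_rot"].T@aR)
E
```

```text
{'clock': 6.2333, 'q': array([ 0.6902,  0.5021, -0.0577, -0.0983, -1.315 ,  0.7746]), 'tool_pos': array([0.4939, 0.2383, 0.1356]), 'force': array([ 0.6638, -0.8889, -0.7206]), 'torque': array([ 0.1147, -0.8423,  0.0367]), 'grip_width': 0.005748190365059393, 'gripper_force': 97.61356472969055}
a in tool [-0.8185 -0.0026 -0.5745]
```

Call:
servo_tool([
  {"tx":0,"ty":0,"tz":0,"wx":0,"wy":0,"wz":0,"claw":1},
  {"tx":-0.0033,"ty":0,"tz":-0.0023,"wx":0,"wy":0,"wz":0,"claw":1},
  {"tx":-0.0082,"ty":0,"tz":-0.0057,"wx":0,"wy":0,"wz":0,"claw":1},
  {"tx":-0.0147,"ty":0,"tz":-0.0103,"wx":0,"wy":0,"wz":0,"claw":1},
  {"tx":-0.0229,"ty":0,"tz":-0.0161,"wx":0,"wy":0,"wz":0,"claw":1},
  {"tx":-0.0311,"ty":0,"tz":-0.0218,"wx":0,"wy":0,"wz":0,"claw":1},
  {"tx":-0.0393,"ty":0,"tz":-0.0276,"wx":0,"wy":0,"wz":0,"claw":1},
  {"tx":-0.0475,"ty":0,"tz":-0.0333,"wx":0,"wy":0,"wz":0,"claw":1},
  {"tx":-0.0557,"ty":0,"tz":-0.0391,"wx":0,"wy":0,"wz":0,"claw":1},
  {"tx":-0.0655,"ty":0,"tz":-0.046,"wx":0,"wy":0,"wz":0,"claw":1},
])

```text
clock: 7.07
tool_pos: [0.4439, 0.2542, 0.1972]
tool_rot: [[0.949, -0.122, -0.291], [-0.161, -0.98, -0.116], [-0.271, 0.157, -0.95]]
force: [1.4, -0.6, -0.5]
grip_width: 0.0056
gripper_force: 97.6
```

```bash
python3 - <<'E'
from h import *;from rig import *
s=state();m=camera_model("wrist");im=capture("wrist")[:,:,::-1];sc=capture("scene")[:,:,::-1]
print({k:s[k] for k in("clock","q","tool_pos","force","torque","grip_width","gripper_force")})
o=np.zeros((375,800,3),np.uint8);o[:,:500]=cv2.resize(im,(500,375));o[:300,500:]=cv2.resize(sc[160:280,140:260],(300,300),interpolation=cv2.INTER_CUBIC)
cv2.imwrite("pics/c5.png",o)
E
```

```text
{'clock': 7.0667, 'q': array([ 0.7642,  0.3867, -0.072 , -0.1193, -1.4099,  0.6977]), 'tool_pos': array([0.4439, 0.2542, 0.1972]), 'force': array([ 1.4426, -0.5745, -0.5497]), 'torque': array([ 0.1759, -1.0904,  0.0813]), 'grip_width': 0.005589140656406134, 'gripper_force': 97.62965798377991}
```

View pics/c5.png

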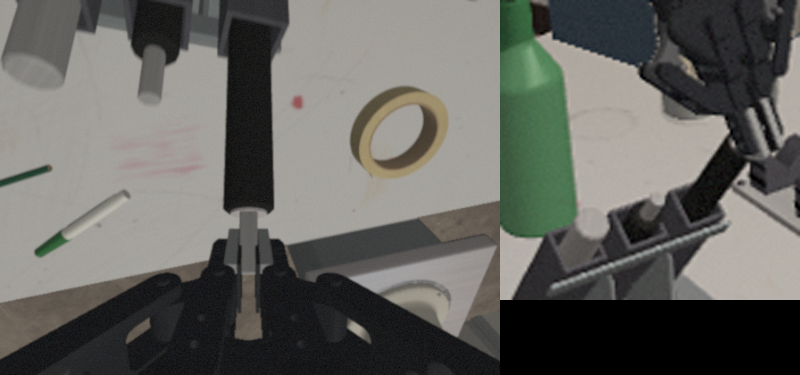

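The roller is coming out cleanly, held on its flats. I'll finish the draw and then rise.

Call:
servo_tool([
  {"tx":-0.0098,"ty":0,"tz":-0.0069,"wx":0,"wy":0,"wz":0,"claw":1},
  {"tx":-0.0205,"ty":0,"tz":-0.0144,"wx":0,"wy":0,"wz":0,"claw":1},
  {"tx":-0.0319,"ty":0,"tz":-0.0224,"wx":0,"wy":0,"wz":0,"claw":1},
  {"tx":-0.0434,"ty":0,"tz":-0.0305,"wx":0,"wy":0,"wz":0,"claw":1},
  {"tx":-0.0549,"ty":0,"tz":-0.0385,"wx":0,"wy":0,"wz":0,"claw":1},
  {"tx":-0.0655,"ty":0,"tz":-0.046,"wx":0,"wy":0,"wz":0,"claw":1},
  {"tx":-0.07,"ty":0.001,"tz":-0.053,"wx":0,"wy":0,"wz":0,"claw":1},
  {"tx":-0.074,"ty":0.004,"tz":-0.068,"wx":0,"wy":0,"wz":0,"claw":1},
  {"tx":-0.077,"ty":0.006,"tz":-0.083,"wx":0,"wy":0,"wz":0,"claw":1},
  {"tx":-0.08,"ty":0.008,"tz":-0.098,"wx":0,"wy":0,"wz":0,"claw":1},
])

```text
clock: 8.0
tool_pos: [0.396, 0.2704, 0.3137]
tool_rot: [[0.949, -0.121, -0.291], [-0.161, -0.98, -0.116], [-0.271, 0.157, -0.95]]
force: [-0.3, 1.1, -1.6]
grip_width: 0.0059
gripper_force: 97.7
```

```bash
python3 - <<'E'
from h import *;from rig import *
s=state();print({k:s[k] for k in("clock","q","tool_pos","force","torque","grip_width","gripper_force")})
T=s["tool_rot"]
# E in hand: from grasp, end at g=.005 
tl=tcp(VM-.088*wV,wV,vR,.005);print("lay tcp",tl)
print(*inc(tl+[0,0,.15],vR,s)); Rm=vR
E
```

```text
{'clock': 8.0, 'q': array([ 0.8446,  0.2522,  0.039 , -0.1409, -1.6434,  0.5908]), 'tool_pos': array([0.396 , 0.2704, 0.3137]), 'force': array([-0.2502,  1.102 , -1.6078]), 'torque': array([ 0.3603, -0.6756,  0.0283]), 'grip_width': 0.005942799590145772, 'gripper_force': 97.65459895133972}
lay tcp [0.5187 0.0345 0.0304]
t [0.1906 0.1954 0.1183] w [0.125  0.8673 0.2345]
```

Call:
servo_tool([
  {"tx":0.01,"ty":0.01,"tz":0.006,"wx":0.006,"wy":0.043,"wz":0.012,"claw":1},
  {"tx":0.03,"ty":0.03,"tz":0.018,"wx":0.019,"wy":0.13,"wz":0.035,"claw":1},
  {"tx":0.052,"ty":0.053,"tz":0.032,"wx":0.034,"wy":0.235,"wz":0.063,"claw":1},
  {"tx":0.074,"ty":0.076,"tz":0.046,"wx":0.049,"wy":0.34,"wz":0.091,"claw":1},
  {"tx":0.096,"ty":0.099,"tz":0.06,"wx":0.064,"wy":0.445,"wz":0.119,"claw":1},
  {"tx":0.118,"ty":0.122,"tz":0.073,"wx":0.079,"wy":0.55,"wz":0.148,"claw":1},
  {"tx":0.14,"ty":0.144,"tz":0.087,"wx":0.094,"wy":0.65,"wz":0.176,"claw":1},
  {"tx":0.162,"ty":0.166,"tz":0.101,"wx":0.109,"wy":0.75,"wz":0.205,"claw":1},
  {"tx":0.18,"ty":0.184,"tz":0.112,"wx":0.12,"wy":0.83,"wz":0.225,"claw":1},
  {"tx":0.1906,"ty":0.1954,"tz":0.1183,"wx":0.125,"wy":0.867,"wz":0.2345,"claw":1},
])

```text
clock: 8.83
tool_pos: [0.5275, 0.0494, 0.2156]
tool_rot: [[0.798, -0.334, 0.503], [-0.262, -0.942, -0.21], [0.544, 0.036, -0.839]]
force: [2.4, 0.3, -0.5]
grip_width: 0.0063
gripper_force: 97.9
```

```bash
python3 - <<'E'
from h import *;from rig import *
import pickle
s=state();m=camera_model("wrist");im=capture("wrist")[:,:,::-1]
mt=camera_model("top");tp=capture("top")[:,:,::-1];ms=camera_model("scene");sc=capture("scene")[:,:,::-1]
print({k:s[k] for k in("clock","q","dq","tool_pos","force","torque","grip_width")})
s=state();tl=tcp(VM-.088*wV,wV,vR,.005);print(s["tool_pos"]);print(*inc(tl+[0,0,.15],vR,s),*inc(tl+[0,0,.02],vR,s))
M=VM+[0,0,.15];A=np.array([M-.088*wV,M-.06*wV,M+.06*wV,M+.088*wV])
for n,mm in(("w",m),("s",ms),("t",mt)):print(n,proj(mm,A).round(1).tolist(),"bl",proj(mm,np.array([VM-.051*wV,VM+.051*wV])).round(1).tolist())
o=np.zeros((600,800,3),np.uint8);o[:300,:400]=cv2.resize(im,(400,300));o[:300,400:]=cv2.resize(sc[150:270,180:340],(400,300),interpolation=cv2.INTER_CUBIC)
o[300:,:400]=cv2.resize(tp[140:260,200:360],(400,300),interpolation=cv2.INTER_CUBIC)
o[300:,400:]=cv2.resize(im[0:240,120:440],(400,300),interpolation=cv2.INTER_CUBIC)
cv2.imwrite("pics/c6.png",o)
E
```

```text
{'clock': 8.8333, 'q': array([ 0.4638,  0.0455, -0.9058,  1.1249, -0.4752, -0.2124]), 'dq': array([-1.0218,  0.034 , -0.3054,  2.2079,  0.6247, -1.3694]), 'tool_pos': array([0.5275, 0.0494, 0.2156]), 'force': array([ 2.3817,  0.2506, -0.4589]), 'torque': array([ 0.4262,  0.9005, -0.0025]), 'grip_width': 0.0063339493985492415}
[0.5286 0.048  0.2165]
t [-0.0238  0.0148  0.0282] w [0.0388 0.0371 0.0062] t [-0.0944  0.0101  0.1373] w [0.0388 0.0371 0.0062]
w [[311.1, 316.3], [309.0, 259.8], [301.8, 65.3], [300.4, 28.5]] bl [[289.4, 274.5], [287.3, 173.6]]
s [[285.0, 175.9], [276.8, 171.9], [244.7, 156.3], [237.8, 153.0]] bl [[274.5, 233.2], [248.6, 217.0]]
t [[255.7, 223.8], [259.7, 212.3], [276.2, 164.1], [280.0, 153.2]] bl [[262.9, 215.6], [275.0, 180.3]]
```

View pics/c6.png

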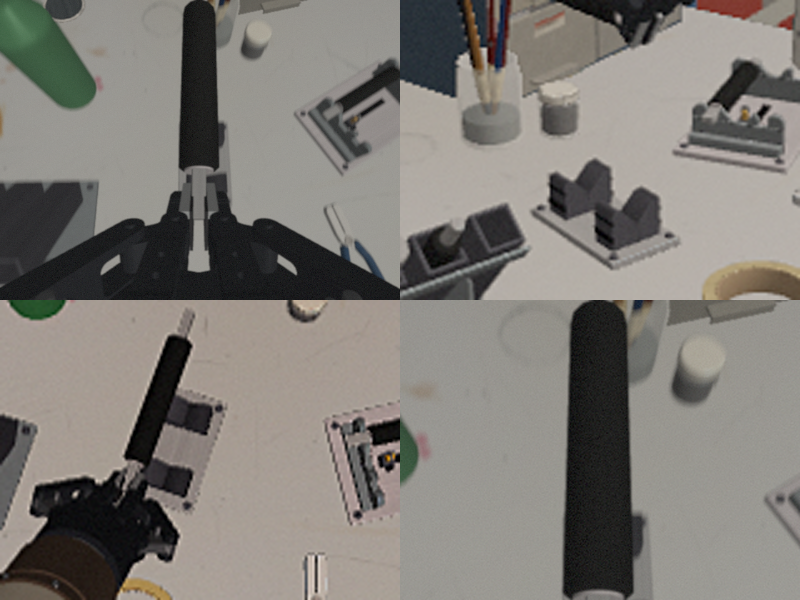

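The roller is held straight in the hand, centred at column 278 of the wrist view. The move isn't finished yet, so I'll complete it and check the in-hand tilt numerically.

Call:
servo_tool([
  {"tx":-0.005,"ty":0.003,"tz":0.006,"wx":0.008,"wy":0.008,"wz":0.001,"claw":1},
  {"tx":-0.01,"ty":0.006,"tz":0.012,"wx":0.016,"wy":0.016,"wz":0.003,"claw":1},
  {"tx":-0.018,"ty":0.01,"tz":0.02,"wx":0.025,"wy":0.025,"wz":0.004,"claw":1},
  {"tx":-0.0238,"ty":0.0148,"tz":0.0282,"wx":0.0388,"wy":0.0371,"wz":0.0062,"claw":1},
  {"tx":-0.0238,"ty":0.0148,"tz":0.0282,"wx":0.0388,"wy":0.0371,"wz":0.0062,"claw":1},
  {"tx":-0.0238,"ty":0.0148,"tz":0.0282,"wx":0.0388,"wy":0.0371,"wz":0.0062,"claw":1},
  {"tx":-0.0238,"ty":0.0148,"tz":0.0282,"wx":0.0388,"wy":0.0371,"wz":0.0062,"claw":1},
  {"tx":-0.0238,"ty":0.0148,"tz":0.0282,"wx":0.0388,"wy":0.0371,"wz":0.0062,"claw":1},
  {"tx":-0.0238,"ty":0.0148,"tz":0.0282,"wx":0.0388,"wy":0.0371,"wz":0.0062,"claw":1},
  {"tx":-0.0238,"ty":0.0148,"tz":0.0282,"wx":0.0388,"wy":0.0371,"wz":0.0062,"claw":1},
])

```text
clock: 9.82
tool_pos: [0.5198, 0.0379, 0.1813]
tool_rot: [[0.776, -0.317, 0.546], [-0.26, -0.949, -0.181], [0.575, -0.002, -0.818]]
force: [-0.6, -0.2, -0.8]
grip_width: 0.0059
gripper_force: 98.0
```

```bash
cat > chk.py <<'E'
from h import *;from rig import *
s=state();m=camera_model("wrist");im=capture("wrist")
print({k:s[k] for k in("clock","q","dq","tool_pos","force","torque","grip_width")})
T=s["tool_rot"];print(*inc(tcp(VM-.088*wV,wV,vR,.005)+[0,0,.15],vR,s))
cv2.imwrite("pics/raw_w6.png",im[:,:,::-1])
g=cv2.GaussianBlur(im.max(2),(5,5),0)
for r in range(10,300,20):
    d=np.where(g[r,200:360]<50)[0];print(r,d.min()+200 if len(d) else None,d.max()+200 if len(d) else None,len(d),end=' | ')
print();print("col278",g[0:330:6,278])
for th in(45,50,55,60,65):
    t=np.radians(th);w=np.array([np.sin(t),0,np.cos(t)]) # rod dir in tool
    E=np.array([0,0,-.019])-.005*w
    X=np.array([E+l*w for l in(0,.028,.088,.148)])
    P=s["tool_pos"]+X@T.T;px=proj(m,P);dz=(P@m["R"].T+m["t"])[:,2]
    print(th,px[:,1].round(),"cols",px[:,0].round(1),"diam px",(24e-3*m["mtx"][0,0]/dz).round(1))
E
python3 chk.py
```

```text
{'clock': 9.8167, 'q': array([ 0.1327,  0.0567, -1.0239,  1.8467, -0.2641, -0.6669]), 'dq': array([-0.0062,  0.0007, -0.0088,  0.0144,  0.0026, -0.0047]), 'tool_pos': array([0.5198, 0.0379, 0.1813]), 'force': array([-0.5837, -0.1993, -0.8461]), 'torque': array([0.5082, 1.417 , 0.0068]), 'grip_width': 0.005946709818715856}
t [-0.0004  0.0035  0.0007] w [-0.0048 -0.0017  0.0034]
10 260 296 37 | 30 257 300 44 | 50 257 300 44 | 70 256 300 45 | 90 255 301 47 | 110 255 301 47 | 130 254 302 49 | 150 254 303 50 | 170 251 307 57 | 190 252 306 55 | 210 252 304 53 | 230 251 305 55 | 250 254 298 11 | 270 243 314 23 | 290 236 320 37 | 
col278 [ 29  29  30  31  31  30  31  29  34  30  32  30  32  30  31  31  33  31
  31  33  32  32  31  30  31  33  32  31  32  32  30  32  31  32  32  32
  31  31  31 138 122 121 123 123 123 123 124 124 125 123 124 111 153 153
 154]
45 [306. 241. 135.  57.] cols [278.  278.  278.2 278.2] diam px [60.6 55.2 46.4 40. ]
50 [307. 240. 125.  39.] cols [278.  278.  278.2 278.2] diam px [60.4 55.9 48.2 42.3]
55 [307. 238. 116.  20.] cols [278.  278.  278.1 278.2] diam px [60.2 56.6 50.1 45. ]
60 [307. 237. 108.  -0.] cols [278.  278.  278.1 278.2] diam px [60.1 57.4 52.3 48. ]
65 [307. 237. 100. -22.] cols [278.  278.  278.1 278.2] diam px [59.9 58.1 54.7 51.7]
```

```bash
cat > kin.py <<'E'
from h import *
D=[([-.9374,.3856,.0066,-.0005,-1.194,-.2586],[.2286,-.5811,.2302]),([-.2426,.2908,-.0047,-.0002,-1.2756,-1.6602],[.5105,-.2909,.2812]),
([.2625,.2035,-.1477,0,-1.2204,-2.165],[.534,-.022,.271]),([.7151,.1199,-.1749,.0001,-1.2766,-2.6205],[.4604,.1882,.3012]),
([.8198,.183,-.1993,0,-1.1893,-.3188],[.4538,.252,.261]),([.7505,.4077,-.0654,-.1155,-1.3965,.7042],[.454,.2526,.1878]),
([.6902,.5021,-.0577,-.0983,-1.315,.7746],[.4939,.2383,.1356]),([.8446,.2522,.039,-.1409,-1.6434,.5908],[.396,.2704,.3137]),
([.4638,.0455,-.9058,1.1249,-.4752,-.2124],[.5275,.0494,.2156]),([.1327,.0567,-1.0239,1.8467,-.2641,-.6669],[.5198,.0379,.1813])]
ex=lambda a,t:Rot.from_rotvec(np.asarray(a)*t).as_matrix()
X,Y,ZZ=np.eye(3)
def fk(q,p,s4=1):
    h,L1,L2,e,d,L6,r0,d2=p
    A=ex(ZZ,q[0]);B=A@ex(Y,q[1]);C=B@ex(Y,-q[2]);Dd=C@ex(X,s4*q[3]);F=Dd@ex(Y,-q[4])
    # F: tool z along F x
    pos=A@[r0,d,h]+B@[0,0,L1]+C@[L2,0,e]+Dd@[0,d2,0]+F@[L6,0,0]
    R=F@np.column_stack([[0,0,1],[0,-1,0],[1,0,0]]) # z=x fwd
    return pos,R@ex(ZZ,s4*0+S6*q[5]+O6)
S6,O6=-1,0
def solve(s4):
    f=lambda p:np.concatenate([fk(q,p,s4)[0]-x for q,x in D])
    return least_squares(f,[.3,.4,.4,0,-.16,.2,0,0],x_scale=.1)
best=min(((solve(s),s) for s in(1,-1)),key=lambda b:b[0].cost);P,S4=best[0].x,best[1]
Rk=np.array([[.776,-.317,.546],[-.26,-.949,-.181],[.575,-.002,-.818]])
if 1:
    bb=[]
    for S6 in(1,-1):
        for O6 in np.arange(4)*np.pi/2:
            bb.append((np.abs(fk(D[-1][0],P,S4)[1]-Rk).max(),S6,O6))
    e_,S6,O6=min(bb)
LO=[-3.14,-1.21,-1.07,-3.16,-2.99,-3.1];HI=[3.14,2.06,1.41,2.05,-.16,3.1]
def ik(pos,R,q0):
    def f(q):
        p,r=fk(q,P,S4);return np.r_[(p-pos)*10,Rot.from_matrix(r.T@R).as_rotvec()]
    s=least_squares(f,np.clip(q0,np.array(LO)+.01,np.array(HI)-.01),bounds=(LO,HI));return s.x,np.abs(s.fun).max()
if __name__=="__main__":
    print(P,S4,best[0].cost,np.abs(best[0].fun).max(),e_,S6,O6)
    tl=tcp(VM-.088*wV,wV,vR,.005);rng=np.random.default_rng(0)
    for z in(.15,.1,.05,.02,0):
        sol={}
        for i in range(30):
            q,e=ik(tl+[0,0,z],vR,D[-1][0] if i==0 else rng.uniform(LO,HI))
            if e<1e-4:sol[tuple(q.round(2))]=1
            if i==0:print("cont",z,q,e)
        print(*sol)
E
python3 kin.py
```

```text
[ 0.1606  0.5651  0.4219 -0.0001  0.0001  0.2978 -0.0001 -0.1598] -1 6.658068825115347e-09 3.973061065831729e-05 0.00047325940684164736 -1 1.5707963267948966
cont 0.15 [ 0.1283  0.0563 -1.0263  1.8432 -0.2654 -0.6638] 1.1102230246251565e-15
(np.float64(0.13), np.float64(0.06), np.float64(-1.03), np.float64(1.84), np.float64(-0.27), np.float64(-0.66))
cont 0.1 [ 0.0667  0.1532 -1.0305  2.05   -0.2816 -0.8371] 0.04276505874666015

cont 0.05 [ 0.0967  0.2622 -1.0297  2.05   -0.341  -0.8923] 0.10292990556252263

cont 0.02 [ 0.1142  0.3308 -1.0252  2.05   -0.3762 -0.9277] 0.13988176978725397

cont 0 [ 0.1256  0.3775 -1.0205  2.05   -0.3995 -0.9522] 0.1647399266756641
```

```bash
cat > srch.py <<'E'
import kin;from kin import *
rng=np.random.default_rng(1)
import h
for th in(55,65,45,75,90):
    h.TH=np.radians(th);v0=h.toolR(wV,rz(VY)@[0,1,0])
    for rho in(0,-.1,-.2,-.3,-.4,-.6,.1,.2,.3,.4,.6):
        R=ex(wV,rho)@v0;out=[]
        for z in(0,.1):
            b=min((ik(h.tcp(VM-.088*wV,wV,R,.005)+[0,0,z],R,x) for x in [D[-1][0],D[2][0],D[6][0]]+[rng.uniform(LO,HI) for _ in range(5)]),key=lambda b:b[1])
            out.append(b)
        if out[0][1]<1e-3:print(th,rho,[(b[0].round(2),round(b[1],4)) for b in out])
E
python3 srch.py
```

```text
55 -0.4 [(array([ 0.28,  0.45, -1.06,  1.97, -0.69, -0.85]), np.float64(0.0)), (array([ 0.46,  0.25, -1.  ,  1.47, -0.69, -0.45]), np.float64(0.0))]
55 -0.6 [(array([ 0.46,  0.52, -1.02,  1.65, -0.83, -0.66]), np.float64(0.0)), (array([ 0.58,  0.33, -0.96,  1.3 , -0.87, -0.32]), np.float64(0.0))]
55 0.1 [(array([-0.27,  0.39, -0.87, -2.99, -0.31, -1.82]), np.float64(0.0)), (array([-0.24,  0.15, -0.88, -3.16, -0.16, -1.68]), np.float64(0.082))]
55 0.4 [(array([-0.14,  0.37, -0.58, -1.9 , -0.22,  3.08]), np.float64(0.0)), (array([ 0.14,  0.15, -0.56, -1.08, -0.16,  2.04]), np.float64(0.1347))]
55 0.6 [(array([-0.3 ,  0.43, -0.63, -1.96, -0.5 , -3.1 ]), np.float64(0.0008)), (array([ 0.06,  0.15, -0.54, -1.24, -0.22,  2.13]), np.float64(0.0))]
65 -0.2 [(array([ 0.15,  0.38, -1.02,  1.94, -0.39, -0.78]), np.float64(0.0)), (array([ 0.47,  0.21, -0.92,  1.07, -0.51, -0.15]), np.float64(0.0))]
65 -0.3 [(array([ 0.3 ,  0.41, -1.01,  1.68, -0.49, -0.63]), np.float64(0.0)), (array([ 0.52,  0.24, -0.89,  1.02, -0.62, -0.12]), np.float64(0.0))]
65 -0.4 [(array([ 0.41,  0.44, -0.98,  1.48, -0.58, 
[... 2963 characters left out ...]
.14, -0.59,  1.01]), np.float64(0.0)), (array([ 0.35,  0.28, -0.4 , -0.11, -0.83,  0.97]), np.float64(0.0))]
90 0.2 [(array([ 0.29,  0.43, -0.45, -0.3 , -0.59,  1.19]), np.float64(0.0)), (array([ 0.29,  0.27, -0.38, -0.22, -0.81,  1.1 ]), np.float64(0.0))]
90 0.3 [(array([ 0.22,  0.43, -0.42, -0.45, -0.61,  1.38]), np.float64(0.0)), (array([ 0.23,  0.27, -0.36, -0.35, -0.81,  1.24]), np.float64(0.0))]
90 0.4 [(array([ 0.14,  0.43, -0.38, -0.61, -0.65,  1.57]), np.float64(0.0)), (array([ 0.16,  0.27, -0.33, -0.48, -0.83,  1.39]), np.float64(0.0))]
90 0.6 [(array([-0.02,  0.47, -0.33, -0.87, -0.78,  1.91]), np.float64(0.0)), (array([ 0.01,  0.3 , -0.29, -0.74, -0.91,  1.68]), np.float64(0.0))]
```

```bash
cat > plan.py <<'E'
from kin import *;from rig import state
RHO=-.5;lR=ex(wV,RHO)@vR;L0=tcp(VM-.088*wV,wV,lR,.005)
def path(s,pos,R,n=8):
    """joints along the straight tool path; prints worst margin"""
    q=s["q"];T=s["tool_rot"];rv=Rot.from_matrix(T.T@R).as_rotvec();w=[]
    for k in range(1,n+1):
        q2,e=ik(s["tool_pos"]+(pos-s["tool_pos"])*k/n,T@Rot.from_rotvec(rv*k/n).as_matrix(),q);w.append((e,np.abs(q2-q).max(),min((q2-LO).min(),(HI-q2).min())));q=q2
    w=np.array(w);print("err",w[:,0].max().round(5),"max step",w[:,1].max().round(3),"margin",w[:,2].min().round(3),q.round(3))
    return dict(q=q,tool_pos=np.array(pos),tool_rot=R)
E
python3 - <<'E'
from plan import *
s=state();p=L0+[0,0,.15];print(L0,lR[:,2],*inc(p,lR,s))
s1=path(s,p,lR);s2=path(s1,L0,lR)
print(*inc(L0+[0,0,.01],lR,s1),"up in tool",lR.T@[0,0,1])
E
```

```text
[0.5163 0.0274 0.0323] [ 0.4166 -0.5564 -0.7189] t [ 0.0008  0.0108 -0.001 ] w [-0.4139 -0.0028 -0.2837]
err 0.0 max step 0.211 margin 0.052 [ 0.594  0.21  -0.916  1.188 -0.846 -0.197]
err 0.0 max step 0.081 margin 0.024 [ 0.377  0.482 -1.046  1.793 -0.758 -0.75 ]
t [-0.0705 -0.0671  0.1006] w [0. 0. 0.] up in tool [ 0.5034  0.4794 -0.7189]
```

Call:
servo_tool([
  {"tx":0.0001,"ty":0.0014,"tz":0,"wx":-0.05,"wy":0,"wz":-0.034,"claw":1},
  {"tx":0.0002,"ty":0.0028,"tz":0,"wx":-0.1,"wy":-0.001,"wz":-0.07,"claw":1},
  {"tx":0.0003,"ty":0.004,"tz":0,"wx":-0.155,"wy":-0.001,"wz":-0.106,"claw":1},
  {"tx":0.0004,"ty":0.0055,"tz":0,"wx":-0.21,"wy":-0.001,"wz":-0.144,"claw":1},
  {"tx":0.0005,"ty":0.007,"tz":-0.001,"wx":-0.265,"wy":-0.002,"wz":-0.182,"claw":1},
  {"tx":0.0006,"ty":0.0085,"tz":-0.001,"wx":-0.32,"wy":-0.002,"wz":-0.22,"claw":1},
  {"tx":0.0007,"ty":0.01,"tz":-0.001,"wx":-0.38,"wy":-0.003,"wz":-0.26,"claw":1},
  {"tx":0.0008,"ty":0.0108,"tz":-0.001,"wx":-0.414,"wy":-0.003,"wz":-0.2837,"claw":1},
  {"tx":0.0008,"ty":0.0108,"tz":-0.001,"wx":-0.414,"wy":-0.003,"wz":-0.2837,"claw":1},
  {"tx":0.0008,"ty":0.0108,"tz":-0.001,"wx":-0.414,"wy":-0.003,"wz":-0.2837,"claw":1},
])

```text
clock: 10.7
tool_pos: [0.516, 0.0275, 0.1815]
tool_rot: [[0.865, -0.282, 0.415], [-0.004, -0.831, -0.556], [0.502, 0.479, -0.72]]
force: [0.1, 0.3, -1.4]
grip_width: 0.0056
gripper_force: 98.0
```

```bash
cat > st.py <<'E'
from plan import *
s=state();print({k:s[k] for k in("clock","q","tool_pos","force","torque","grip_width")})
E
cat > rodfit.py <<'E'
# in scene & top: compare observed dark sleeve with predicted axis lines
from st import *;from rig import capture,camera_model
T=s["tool_rot"];t=TH;w=T@[np.sin(t),0,np.cos(t)];E=s["tool_pos"]-.019*T[:,2]-.005*w
print("pred rod dir",w,"mid",E+.088*w)
print(*inc(L0+[0,0,.012],lR,s))
for n in("top","scene"):
    m=camera_model(n);im=capture(n);cv2.imwrite(f"pics/raw_{n}{int(s['clock']*100)}.png",im[:,:,::-1]);g=im.max(2)
    for l in(.05,.088,.13):
        c,d=proj(m,np.array([E+l*w,E+(l+.01)*w]));d=(d-c)/np.linalg.norm(d-c);nrm=np.array([-d[1],d[0]])
        k=np.arange(-14,14.1,.5);pp=(c+k[:,None]*nrm).astype(np.float32)
        v=cv2.remap(g,pp[:,0].reshape(1,-1),pp[:,1].reshape(1,-1),cv2.INTER_LINEAR)[0]
        print(n,l,c.round(1),"nrm",nrm.round(2),v[::2])
E
python3 rodfit.py
```

```text
{'clock': 10.7, 'q': array([ 0.5945,  0.2105, -0.916 ,  1.1871, -0.8446, -0.1972]), 'tool_pos': array([0.516 , 0.0275, 0.1815]), 'force': array([ 0.1228,  0.3452, -1.4465]), 'torque': array([1.3745, 1.146 , 0.0085]), 'grip_width': 0.00557836557678969}
pred rod dir [ 0.9466 -0.3223 -0.0016] mid [0.5867 0.0113 0.1951]
t [-0.0686 -0.0658  0.099 ] w [-0.0005  0.0016  0.0001]
top 0.05 [262.7 203.5] nrm [0.95 0.32] [166 166 164 166 169 158 121 144 147  45   3  13  19  16  19  17  16  15
   8  47  96  95  75  77  67  55  65  39  42]
top 0.088 [268.  188.2] nrm [0.95 0.32] [162 165 164 165 169 150 133 143 136  77   2  10  15  18  21  17  19  17
  13  18  38  36  31  36  34  28  37  36  24]
top 0.13 [273.7 171.5] nrm [0.95 0.32] [163 163 165 165 163 164 167 165 174  76   2  10  13  18  19  16  18  17
   7  58 157 171 165 164 164 165 164 164 165]
scene 0.05 [270.6 169.3] nrm [ 0.44 -0.9 ] [69 41 61 83 80 64 58 57 59 60 56 59 61 58 58 55 48 46 34 23 22 23 18 25
 23 24 22 23 28]
scene 0.088 [260.2 164.3] nrm [ 0.44 -0.9 ] [164 117 123 126 132 132 131 128 122 112  66  12  15  21  21  24  24  29
  29  33  68 127 130 128 127 126 128 130 126]
scene 0.13 [249.3 159. ] nrm [ 0.44 -0.9 ] [130 130 130 129 132 131 130 130 131 128  71  14  16  14  20  28  24  27
  28  34  72 122 131 129 129 126 129 130 127]
```

Predicted and observed sleeve agree in the top view to 0.5 px, and the rod is level. I'll lower it into the V-blocks.

Call:
servo_tool([
  {"tx":-0.006,"ty":-0.0058,"tz":0.0087,"wx":0,"wy":0.001,"wz":0,"claw":1},
  {"tx":-0.018,"ty":-0.0172,"tz":0.026,"wx":0,"wy":0.001,"wz":0,"claw":1},
  {"tx":-0.032,"ty":-0.0306,"tz":0.046,"wx":0,"wy":0.0015,"wz":0,"claw":1},
  {"tx":-0.046,"ty":-0.044,"tz":0.066,"wx":0,"wy":0.0015,"wz":0,"claw":1},
  {"tx":-0.058,"ty":-0.0555,"tz":0.0836,"wx":0,"wy":0.0015,"wz":0,"claw":1},
  {"tx":-0.0656,"ty":-0.0629,"tz":0.0947,"wx":0,"wy":0.0015,"wz":0,"claw":1},
  {"tx":-0.0686,"ty":-0.0658,"tz":0.099,"wx":0,"wy":0.0015,"wz":0,"claw":1},
  {"tx":-0.0706,"ty":-0.0677,"tz":0.1019,"wx":0,"wy":0.0015,"wz":0,"claw":1},
  {"tx":-0.0721,"ty":-0.0691,"tz":0.1041,"wx":0,"wy":0.0015,"wz":0,"claw":1},
  {"tx":-0.0731,"ty":-0.0701,"tz":0.1055,"wx":0,"wy":0.0015,"wz":0,"claw":1},
])

```text
clock: 11.63
tool_pos: [0.5169, 0.0264, 0.0364]
tool_rot: [[0.863, -0.284, 0.418], [-0.004, -0.831, -0.557], [0.505, 0.479, -0.718]]
force: [0.4, 0.4, -1.5]
grip_width: 0.0063
gripper_force: 98.0
```

```bash
python3 rodfit.py
```

```text
{'clock': 11.6333, 'q': array([ 0.3781,  0.474 , -1.0447,  1.7831, -0.7575, -0.7388]), 'tool_pos': array([0.5169, 0.0264, 0.0364]), 'force': array([ 0.4141,  0.3768, -1.5257]), 'torque': array([1.3869, 1.0417, 0.0256]), 'grip_width': 0.006277059391629875}
pred rod dir [ 0.9465 -0.3228  0.0019] mid [0.5875 0.0102 0.0502]
t [ 0.0036  0.0031 -0.0065] w [ 0.0005 -0.0012 -0.0018]
top 0.05 [264.9 210.7] nrm [0.95 0.32] [167 128 124 144 107  26  32  47  57  51  16   8  14  17  20  22  18  14
  13  29  37  40  38  36  26  66 147 137 132]
top 0.088 [269.4 197.4] nrm [0.95 0.32] [162 114 143 137 135 137 137 137 135 131  44   6  12  17  17  15  18  11
  20 111 140 141 136 135 137 136 134 136 139]
top 0.13 [274.4 182.9] nrm [0.95 0.32] [162 125 139 150  87  29  38  53  57  56  25   6  14  14  14  19  19  16
  17  35  40  38  36  31  35 122 141 136 130]
scene 0.05 [271.1 229.1] nrm [ 0.53 -0.85] [51 51 48 57 73 82 72 71 75 70 22 22 26 24 29 25 22 24 28 40 41 43 43 40
 41 44 46 51 65]
scene 0.088 [261.3 223. ] nrm [ 0.53 -0.85] [115  71  71  72  71  69  70  70  72  56  26  18  18  21  24  27  27  31
  33  59 137 182 181 182 161 115  65  40  41]
scene 0.13 [250.9 216.5] nrm [ 0.53 -0.85] [ 45  29  26  49  65  71  71  86 139 162  59  13  17  21  22  25  28  28
  29  88 163 180 178 178 176 176 176 177 176]
```

Call:
servo_tool([
  {"tx":-0.0004,"ty":-0.0004,"tz":0.0006,"wx":0,"wy":-0.001,"wz":-0.001,"claw":1},
  {"tx":-0.0008,"ty":-0.0008,"tz":0.0011,"wx":0,"wy":-0.001,"wz":-0.001,"claw":1},
  {"tx":-0.0011,"ty":-0.0011,"tz":0.0016,"wx":0,"wy":-0.001,"wz":-0.001,"claw":1},
  {"tx":-0.0014,"ty":-0.0014,"tz":0.002,"wx":0,"wy":-0.001,"wz":-0.001,"claw":1},
  {"tx":-0.0017,"ty":-0.0017,"tz":0.0024,"wx":0,"wy":-0.001,"wz":-0.001,"claw":1},
  {"tx":-0.002,"ty":-0.0019,"tz":0.0028,"wx":0,"wy":-0.001,"wz":-0.001,"claw":1},
  {"tx":-0.002,"ty":-0.0019,"tz":0.0028,"wx":0,"wy":-0.001,"wz":-0.001,"claw":1},
  {"tx":-0.002,"ty":-0.0019,"tz":0.0028,"wx":0,"wy":-0.001,"wz":-0.001,"claw":1},
  {"tx":-0.002,"ty":-0.0019,"tz":0.0028,"wx":0,"wy":-0.001,"wz":-0.001,"claw":1},
  {"tx":-0.002,"ty":-0.0019,"tz":0.0028,"wx":0,"wy":-0.001,"wz":-0.001,"claw":1},
])

```text
clock: 12.57
tool_pos: [0.5164, 0.0263, 0.0318]
tool_rot: [[0.865, -0.282, 0.416], [-0.003, -0.83, -0.557], [0.502, 0.48, -0.719]]
force: [0.2, 1.1, -0.4]
grip_width: 0.0053
gripper_force: 98.0
```

```bash
python3 st.py
```

```text
{'clock': 12.5667, 'q': array([ 0.3734,  0.4836, -1.0458,  1.7962, -0.7586, -0.7497]), 'tool_pos': array([0.5164, 0.0263, 0.0318]), 'force': array([ 0.1555,  1.1133, -0.4265]), 'torque': array([1.4077, 0.9602, 0.0432]), 'grip_width': 0.0052996509550483645}
```

Call:
servo_tool([
  {"tx":-0.0002,"ty":-0.0004,"tz":0.0003,"wx":0,"wy":0,"wz":0,"claw":1},
  {"tx":-0.0004,"ty":-0.0008,"tz":0.0006,"wx":0,"wy":0,"wz":0,"claw":1},
  {"tx":-0.0006,"ty":-0.0012,"tz":0.0009,"wx":0,"wy":0,"wz":0,"claw":1},
  {"tx":-0.0008,"ty":-0.0017,"tz":0.0011,"wx":0,"wy":0,"wz":0,"claw":1},
  {"tx":-0.0008,"ty":-0.0017,"tz":0.0011,"wx":0,"wy":0,"wz":0,"claw":1},
  {"tx":-0.0008,"ty":-0.0017,"tz":0.0011,"wx":0,"wy":0,"wz":0,"claw":1},
  {"tx":-0.0008,"ty":-0.0017,"tz":0.0011,"wx":0,"wy":0,"wz":0,"claw":1},
  {"tx":-0.0008,"ty":-0.0017,"tz":0.0011,"wx":0,"wy":0,"wz":0,"claw":1},
  {"tx":-0.0008,"ty":-0.0017,"tz":0.0011,"wx":0,"wy":0,"wz":0,"claw":1},
  {"tx":-0.0008,"ty":-0.0017,"tz":0.0011,"wx":0,"wy":0,"wz":0,"claw":1},
])

```text
clock: 13.4
tool_pos: [0.5166, 0.0264, 0.0302]
tool_rot: [[0.864, -0.284, 0.416], [-0.004, -0.829, -0.559], [0.503, 0.481, -0.718]]
force: [-3.3, -2.6, 5.6]
grip_width: 0.0059
gripper_force: 98.6
```

```bash
python3 st.py
```

```text
{'clock': 13.4, 'q': array([ 0.3731,  0.4879, -1.0455,  1.7999, -0.7612, -0.7558]), 'tool_pos': array([0.5166, 0.0264, 0.0302]), 'force': array([-3.3349, -2.5887,  5.5852]), 'torque': array([ 0.0191,  0.6958, -0.6531]), 'grip_width': 0.005937366594473124}
```

Seated, with about 7 N of contact. Next I'll open and back away along the tool axis.

Call:
servo_tool([
  {"tx":0,"ty":0,"tz":0,"wx":0,"wy":0,"wz":0,"claw":0.9},
  {"tx":0,"ty":0,"tz":0,"wx":0,"wy":0,"wz":0,"claw":0.8},
  {"tx":0,"ty":0,"tz":0,"wx":0,"wy":0,"wz":0,"claw":0.7},
  {"tx":0,"ty":0,"tz":0,"wx":0,"wy":0,"wz":0,"claw":0.65},
  {"tx":0,"ty":0,"tz":0,"wx":0,"wy":0,"wz":0,"claw":0.65},
  {"tx":0,"ty":0,"tz":-0.008,"wx":0,"wy":0,"wz":0,"claw":0.65},
  {"tx":0,"ty":0,"tz":-0.02,"wx":0,"wy":0,"wz":0,"claw":0.65},
  {"tx":0,"ty":0,"tz":-0.04,"wx":0,"wy":0,"wz":0,"claw":0.65},
  {"tx":0,"ty":0,"tz":-0.07,"wx":0,"wy":0,"wz":0,"claw":0.65},
  {"tx":0,"ty":0,"tz":-0.1,"wx":0,"wy":0,"wz":0,"claw":0.65},
])

```text
clock: 14.23
tool_pos: [0.474, 0.0825, 0.1015]
tool_rot: [[0.866, -0.283, 0.413], [-0.005, -0.83, -0.558], [0.5, 0.482, -0.72]]
force: [1.0, -0.2, 0.8]
grip_width: 0.0301
gripper_force: 0.0
```

```bash
cat > mid.py <<'E'
from st import *
# middle grasp: tool closing across groove; rolled RHO about wV, tool y = -n
n=rz(VY)@[0,1,0]
base=np.column_stack([np.cross(-n,[0,0,-1.]),-n,[0,0,-1.]])
def mR(rho):return ex(wV,rho)@base
def mT(rho,up=0.,M=VM):return M+.019*mR(rho)[:,2]-up*mR(rho)[:,2]
E
python3 - <<'E'
from mid import *
for r in(0,-.25,-.5):
    q,e=ik(mT(r),mR(r),s["q"]);print("mid",r,mT(r),q.round(2),round(e,4))
    s1=path(s,mT(r,.11),mR(r));path(s1,mT(r),mR(r));print(*inc(mT(r,.11),mR(r),s))
# jig
J=np.array([.5826,-.2663,0]);jy=.2239;jm=J+rz(jy)@[-.027,0,.042]
for sg in(1,-1):
    w=sg*(rz(jy)@[0,1,0]);nn=np.cross([0,0,1],w);R=np.column_stack([np.cross(-nn,[0,0,-1.]),-nn,[0,0,-1.]])
    q,e=ik(jm+[0,0,-.019],R,[-.2,.4,-.2,0,-1,0.5]);print("jig",sg,jm,q.round(2),round(e,4))
E
```

```text
{'clock': 14.2333, 'q': array([ 0.7296,  0.3364, -1.0131,  1.2615, -0.8121, -0.4984]), 'tool_pos': array([0.474 , 0.0825, 0.1015]), 'force': array([ 1.0212, -0.1846,  0.8298]), 'torque': array([1.1195, 0.6034, 0.1309]), 'grip_width': 0.030095354924401498}
mid 0 [0.587  0.0113 0.027 ] [ 0.29  0.54 -0.32 -0.   -0.71  0.95] 0.0
err 0.0 max step 0.224 margin 0.105 [ 0.295  0.404 -0.217 -0.    -0.95   0.948]
err 0.0 max step 0.031 margin 0.548 [ 0.295  0.54  -0.322 -0.    -0.708  0.948]
t [0.1159 0.0443 0.0608] w [ 0.4869 -0.5942  0.152 ]
mid -0.25 [0.5855 0.0068 0.0276] [ 0.38  0.58 -0.35  0.26 -0.81  0.67] 0.0
err 0.0 max step 0.175 margin 0.124 [ 0.416  0.475 -0.208  0.209 -1.069  0.709]
err 0.0 max step 0.032 margin 0.654 [ 0.379  0.584 -0.354  0.262 -0.814  0.666]
t [0.1207 0.0232 0.054 ] w [ 0.2448 -0.6039  0.0761]
mid -0.5 [0.5841 0.0027 0.0293] [ 0.44  0.65 -0.34  0.43 -0.98  0.49] 0.0
err 0.0 max step 0.163 margin 0.142 [ 0.507  0.58  -0.165  0.348 -1.23   0.551]
err 0.0 max step 0.031 margin 0.727 [ 0.443  0.654 -0.343  0.426 -0.982  0.488]
t [0.1223 0.0007 0.0516] w [ 0.0025 -0.6071  0.0002]
jig 1 [ 0.5563 -0.2723  0.042 ] [-0.12  0.55 -0.48  0.37 -0.5   3.1 ] 0.1907
jig -1 [ 0.5563 -0.2723  0.042 ] [-0.19  0.59 -0.24 -0.   -0.74  0.42] 0.0
```

Call:
servo_tool([
  {"tx":0.008,"ty":0,"tz":0.003,"wx":0,"wy":-0.04,"wz":0,"claw":0.6},
  {"tx":0.022,"ty":0,"tz":0.009,"wx":0,"wy":-0.11,"wz":0,"claw":0.6},
  {"tx":0.038,"ty":0,"tz":0.016,"wx":0,"wy":-0.19,"wz":0,"claw":0.6},
  {"tx":0.054,"ty":0,"tz":0.023,"wx":0,"wy":-0.27,"wz":0,"claw":0.6},
  {"tx":0.07,"ty":0,"tz":0.03,"wx":0,"wy":-0.35,"wz":0,"claw":0.6},
  {"tx":0.086,"ty":0,"tz":0.037,"wx":0,"wy":-0.43,"wz":0,"claw":0.6},
  {"tx":0.102,"ty":0,"tz":0.043,"wx":0,"wy":-0.51,"wz":0,"claw":0.6},
  {"tx":0.115,"ty":0,"tz":0.048,"wx":0,"wy":-0.57,"wz":0,"claw":0.6},
  {"tx":0.1223,"ty":0.0007,"tz":0.0516,"wx":0.0025,"wy":-0.607,"wz":0,"claw":0.6},
  {"tx":0.1223,"ty":0.0007,"tz":0.0516,"wx":0.0025,"wy":-0.607,"wz":0,"claw":0.6},
])

```text
clock: 15.07
tool_pos: [0.6049, 0.0528, 0.1256]
tool_rot: [[0.946, -0.285, -0.151], [-0.323, -0.832, -0.452], [0.003, 0.477, -0.879]]
force: [-0.4, 0.1, 0.1]
grip_width: 0.0343
gripper_force: 0.0
```

```bash
python3 - <<'E'
from mid import *;from rig import capture,camera_model
m=camera_model("wrist");im=capture("wrist");mt=camera_model("top");tp=capture("top");s=state()
cv2.imwrite("pics/raw_w7.png",im[:,:,::-1])
A=np.array([VM+l*wV for l in(-.088,-.06,0,.06,.088)]);print("pred wrist",proj(m,A).round(1).tolist());print("pred top",proj(mt,A).round(1).tolist())
print(*inc(mT(-.5),mR(-.5),s));path(s,mT(-.5),mR(-.5))
o=np.zeros((600,800,3),np.uint8);o[:,:]=cv2.resize(im,(800,600),interpolation=cv2.INTER_CUBIC)[:,:,::-1]
# insets: near tang, top view
P=proj(m,A)
o[400:600,0:300]=cv2.resize(tp[140:240,200:350],(300,200),interpolation=cv2.INTER_CUBIC)[:,:,::-1]
for k,i in((0,0),(1,4)):
    c,r=P[i].round().astype(int)
    y0=min(max(r-25,0),370);x0=min(max(c-25,0),510);o[400:600,400+200*k:600+200*k]=cv2.resize(im[y0:y0+50,x0:x0+50],(200,200),interpolation=cv2.INTER_CUBIC)[:,:,::-1];print(i,x0,y0)
cv2.imwrite("pics/c7.png",o)
E
```

```text
{'clock': 15.0667, 'q': array([ 0.5045,  0.584 , -0.1573,  0.3493, -1.2293,  0.5519]), 'tool_pos': array([0.6049, 0.0528, 0.1256]), 'force': array([-0.3979,  0.0971,  0.0689]), 'torque': array([ 1.0078, -0.3562,  0.0335]), 'grip_width': 0.03434976863287439}
pred wrist [[279.6, 326.6], [279.6, 294.4], [279.5, 218.5], [279.5, 131.6], [279.5, 86.6]]
pred top [[258.5, 228.6], [261.9, 218.7], [269.0, 197.8], [276.0, 177.3], [279.3, 167.8]]
t [-0.001   0.0006  0.1097] w [-0.0004 -0.002   0.0002]
err 0.0 max step 0.031 margin 0.727 [ 0.443  0.654 -0.343  0.426 -0.982  0.488]
0 255 302
4 254 62
```

View pics/c7.png

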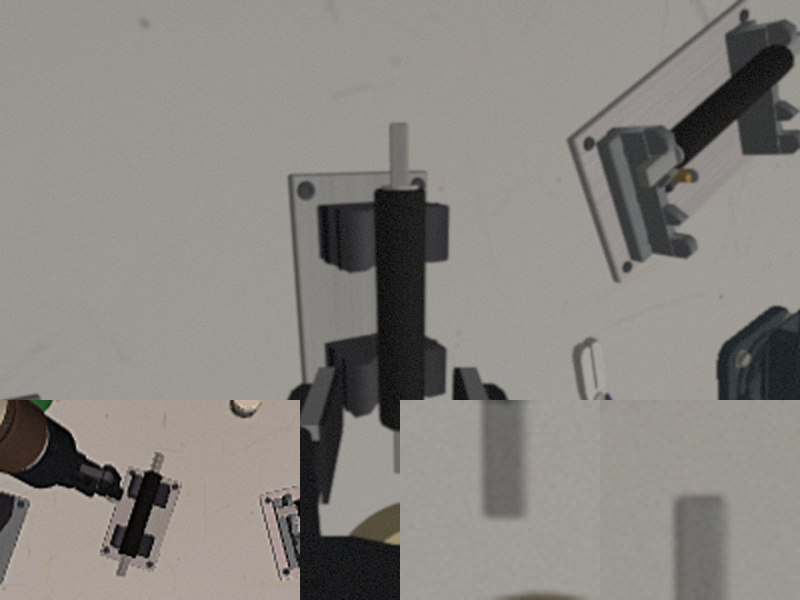

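The roller lies in both V-blocks, with its ends at the predicted pixels to within about 1 mm. The tangs look edge-on from the rolled hand, as planned. I'll descend and grip the middle.

Call:
servo_tool([
  {"tx":-0.0003,"ty":0.0001,"tz":0.015,"wx":0,"wy":-0.002,"wz":0,"claw":0.6},
  {"tx":-0.0006,"ty":0.0003,"tz":0.04,"wx":0,"wy":-0.002,"wz":0,"claw":0.6},
  {"tx":-0.001,"ty":0.0006,"tz":0.065,"wx":0,"wy":-0.002,"wz":0,"claw":0.6},
  {"tx":-0.001,"ty":0.0006,"tz":0.085,"wx":0,"wy":-0.002,"wz":0,"claw":0.6},
  {"tx":-0.001,"ty":0.0006,"tz":0.1,"wx":0,"wy":-0.002,"wz":0,"claw":0.6},
  {"tx":-0.001,"ty":0.0006,"tz":0.1097,"wx":0,"wy":-0.002,"wz":0,"claw":0.6},
  {"tx":-0.001,"ty":0.0006,"tz":0.1097,"wx":0,"wy":-0.002,"wz":0,"claw":0.6},
  {"tx":-0.001,"ty":0.0006,"tz":0.1097,"wx":0,"wy":-0.002,"wz":0,"claw":0.7},
  {"tx":-0.001,"ty":0.0006,"tz":0.1097,"wx":0,"wy":-0.002,"wz":0,"claw":0.85},
  {"tx":-0.001,"ty":0.0006,"tz":0.1097,"wx":0,"wy":-0.002,"wz":0,"claw":1},
], grip_force=60)

```text
clock: 16.0
tool_pos: [0.5846, 0.0036, 0.031]
tool_rot: [[0.947, -0.282, -0.152], [-0.32, -0.832, -0.453], [0.001, 0.478, -0.878]]
force: [-0.3, -1.2, -1.6]
grip_width: 0.0222
gripper_force: 58.7
```

Call:
servo_tool([
  {"tx":0,"ty":0,"tz":0,"wx":0,"wy":0,"wz":0,"claw":1},
  {"tx":0,"ty":0,"tz":0,"wx":0,"wy":0,"wz":0,"claw":1},
  {"tx":0,"ty":0.0005,"tz":-0.001,"wx":0,"wy":0,"wz":0,"claw":1},
  {"tx":0,"ty":0.0024,"tz":-0.0044,"wx":0,"wy":0,"wz":0,"claw":1},
  {"tx":0,"ty":0.0072,"tz":-0.0132,"wx":0,"wy":0,"wz":0,"claw":1},
  {"tx":0,"ty":0.0144,"tz":-0.0264,"wx":0,"wy":0,"wz":0,"claw":1},
  {"tx":0,"ty":0.024,"tz":-0.044,"wx":0,"wy":0,"wz":0,"claw":1},
  {"tx":0,"ty":0.0336,"tz":-0.0615,"wx":0,"wy":0,"wz":0,"claw":1},
  {"tx":0,"ty":0.0431,"tz":-0.079,"wx":0,"wy":0,"wz":0,"claw":1},
  {"tx":0,"ty":0.0479,"tz":-0.0878,"wx":0,"wy":0,"wz":0,"claw":1},
])

```text
clock: 16.83
tool_pos: [0.5856, 0.0035, 0.1334]
tool_rot: [[0.947, -0.284, -0.149], [-0.321, -0.833, -0.452], [0.004, 0.476, -0.88]]
force: [1.0, 0.0, -0.8]
grip_width: 0.0223
gripper_force: 58.8
```

```bash
cat > jig.py <<'E'
from mid import *
J=np.array([.5826,-.2663,0]);jy=.2239;JM=J+rz(jy)@[-.027,0,.042]
jw=-(rz(jy)@[0,1,0]);jn=np.cross([0,0,1],jw)
JR=np.column_stack([np.cross(-jn,[0,0,-1.]),-jn,[0,0,-1.]])
JT=JM+[0,0,-.019]
E
python3 - <<'E'
from jig import *
print(*inc(JT+[0,0,.12],JR,s));path(s,JT+[0,0,.12],JR);print(JR,jw)
E
```

```text
{'clock': 16.8333, 'q': array([ 0.448 ,  0.5287, -0.2471,  0.3797, -1.1805,  0.5807]), 'tool_pos': array([0.5856, 0.0035, 0.1334]), 'force': array([ 0.9805,  0.0033, -0.7538]), 'torque': array([ 1.0908, -0.3617,  0.0301]), 'grip_width': 0.022343688648859727}
t [0.0607 0.2425 0.1206] w [ 0.4494 -0.2566  0.9978]
err 0.0 max step 0.084 margin 0.818 [-0.194  0.447 -0.127  0.    -0.996  0.418]
[[ 0.222 -0.975  0.   ]
 [-0.975 -0.222  0.   ]
 [ 0.     0.    -1.   ]] [ 0.222 -0.975 -0.   ]
```

Call:
servo_tool([
  {"tx":0.004,"ty":0.015,"tz":0.007,"wx":0.027,"wy":-0.015,"wz":0.06,"claw":1},
  {"tx":0.01,"ty":0.04,"tz":0.02,"wx":0.073,"wy":-0.042,"wz":0.163,"claw":1},
  {"tx":0.017,"ty":0.067,"tz":0.033,"wx":0.124,"wy":-0.071,"wz":0.275,"claw":1},
  {"tx":0.024,"ty":0.094,"tz":0.047,"wx":0.174,"wy":-0.1,"wz":0.387,"claw":1},
  {"tx":0.03,"ty":0.121,"tz":0.06,"wx":0.225,"wy":-0.128,"wz":0.499,"claw":1},
  {"tx":0.037,"ty":0.149,"tz":0.074,"wx":0.275,"wy":-0.157,"wz":0.611,"claw":1},
  {"tx":0.044,"ty":0.176,"tz":0.087,"wx":0.326,"wy":-0.186,"wz":0.723,"claw":1},
  {"tx":0.051,"ty":0.203,"tz":0.101,"wx":0.376,"wy":-0.215,"wz":0.835,"claw":1},
  {"tx":0.057,"ty":0.228,"tz":0.113,"wx":0.422,"wy":-0.241,"wz":0.938,"claw":1},
  {"tx":0.0607,"ty":0.2425,"tz":0.1206,"wx":0.4494,"wy":-0.2566,"wz":0.9978,"claw":1},
])

```text
clock: 17.67
tool_pos: [0.5538, -0.2759, 0.1411]
tool_rot: [[0.214, -0.977, -0.002], [-0.977, -0.214, -0.0], [-0.0, 0.002, -1.0]]
force: [0.4, 0.0, -1.3]
grip_width: 0.0222
gripper_force: 58.8
```

```bash
cat > jfit.py <<'E'
from jig import *;from rig import capture,camera_model
T=s["tool_rot"];mid=s["tool_pos"]-.019*T[:,2]
print(*inc(JT+[0,0,.12],JR,s));
for n in("top","scene","wrist"):
    m=camera_model(n);im=capture(n);cv2.imwrite(f"pics/raw_{n}_j.png",im[:,:,::-1]);g=im.max(2)
    P=proj(m,np.array([mid+l*jw for l in(-.088,-.06,0,.06,.088)]));print(n,"pred",P.round(1).tolist())
    d=(P[4]-P[0])/np.linalg.norm(P[4]-P[0]);nr=np.array([-d[1],d[0]])
    def line(c,v,k):
        pp=(c+k[:,None]*v).astype(np.float32);return cv2.remap(g,pp[:,0].reshape(1,-1),pp[:,1].reshape(1,-1),cv2.INTER_LINEAR)[0]
    k=np.arange(-20,20.1,2)if n!="wrist" else np.arange(-30,30.1,3)
    for i in(0,4):
        print("  end",i,"along",line(P[i],d,np.arange(-24,24.1,2)))
    for l in(-.04,.04,-.075,.075):
        c=proj(m,np.array([mid+l*jw]))[0];print("  l",l,"across",nr.round(2),line(c,nr,k))
E
python3 jfit.py
```

```text
{'clock': 17.6667, 'q': array([-0.2006,  0.4491, -0.13  ,  0.0009, -0.994 ,  0.4157]), 'tool_pos': array([ 0.5538, -0.2759,  0.1411]), 'force': array([ 0.4336,  0.0462, -1.2976]), 'torque': array([ 0.047 , -0.0585,  0.0586]), 'grip_width': 0.022171618133897723}
t [-0.003  -0.0032 -0.0019] w [ 0.0024  0.0002 -0.0083]
top pred [[351.9, 211.9], [363.1, 209.3], [387.0, 203.7], [410.8, 198.2], [421.8, 195.6]]
  end 0 along [104 108 107 111 113 115 116 117 118 123 124 126 127 129 127 130 128 127
 125  25  18  19  18  17  17]
  end 4 along [ 32  32  32  36  53 108 131 143 149 154 158 162 126 107 109 109 118  69
  60  61  57  67  77  82  87]
  l -0.04 across [0.23 0.97] [ 56  53  50 121 164 153  18  18  14  14  18  17  54 165 158 158 154 165
 165 167 168]
  l 0.04 across [0.23 0.97] [201 195 188 179 172 167 160 154 146  60  31  34  38  40  43  29  16   6
 137 153  79]
  l -0.075 across [0.23 0.97] [129 129 132 127 130 131 130 132 129 130 129 130 129 127 130 127 127 127
 128 126 126]
  l 0.075 across [0.23 0.97] [188 193 200 202 196 190 180 172 168 162 157 145 121 118 129  73  57 165
 162 166
[... 754 characters left out ...]
 26  52 118 158 145 134 126
 125 121 182]
wrist pred [[275.7, 460.5], [275.3, 413.3], [274.0, 294.4], [272.5, 142.5], [271.6, 56.2]]
  end 0 along [0 0 0 0 0 0 0 0 0 0 0 0 0 0 0 0 0 0 0 0 0 0 0 0 0]
  end 4 along [145 143 143 146 146 144 147 145 145 146 143 145 144 144 141 138 171 172
 174 172 174 172 174 173 175]
  l -0.04 across [ 1.   -0.01] [25 27 29 30 26 32 25 33 33 31 33 32 36 37 36 36 36 37 34 30 34]
  l 0.04 across [ 1.   -0.01] [31 26 28 24 27 20 30 26 37 33 31 38 34 34 36 39 36 35 40 37 38]
  l -0.075 across [ 1.   -0.01] [0 0 0 0 0 0 0 0 0 0 0 0 0 0 0 0 0 0 0 0 0]
  l 0.075 across [ 1.   -0.01] [118 117 123 122 123 119 119 116 117 145 144 142 142 143 144 144 125 120
 118 124 121]
```

```bash
python3 - <<'E'
from jig import *;from rig import camera_model
m=camera_model("wrist");g=cv2.imread("pics/raw_wrist_j.png").max(2)
print("col278 rows 30..170",g[30:171:3,278])
for r in(55,70,90,110,125,160,180):
    print(r,g[r,230:330:3])
T=s["tool_rot"]
for dz in(.015,.017,.019):
    mid=s["tool_pos"]-dz*T[:,2];print(dz,proj(m,np.array([mid+l*T[:,0] for l in(0,.06,.088)])).round(1).tolist())
E
```

```text
{'clock': 17.8167, 'q': array([-0.1975,  0.4496, -0.1316,  0.0029, -0.9942,  0.4161]), 'tool_pos': array([ 0.5539, -0.2745,  0.1405]), 'force': array([ 0.7072, -0.2589, -0.9282]), 'torque': array([ 0.0493, -0.026 ,  0.0124]), 'grip_width': 0.021934683719645368}
col278 rows 30..170 [173 172 172 173 172 174 174 126 144 139 144 140 141 141 143 142 143 143
 141 142 139 141 139 141 142 144 140 139 141 141 143 139 139 141 141 137
 167 109  32  37  42  33  36  31  34  30  41]
55 [170 173 173 173 174 173 172 169 172 174 173 168 120 145 145 144 144 142
 146 146 165 173 173 173 174 174 169 171 174 173 173 168 168 174]
70 [171 177 172 173 173 173 171 171 173 174 171 169 123 148 143 141 140 141
 147 149 166 173 169 167 171 174 174 178 173 171 174 172 172 171]
90 [171 169 164 169 164 171 171 169 166 169 167 167 120 143 148 142 139 139
 146 150 164 168 172 114  74  76  79 127 172 178 170 168 171 168]
110 [120 121 121 123 122 121 119 119 122 126 120 119 113 145 142 142 139 144
 146 147 124 124 125 123 128 163 166 170 170 171 175 175 172 173]
125 [111 111 115 113 110  77  78  88 104 111 106 104 111 145 144 141 141 143
 146 144 113 128 127 129 116 125 169 166 171 169 173 170 169 175]
160 [167  44  27  28  31  25  26  29  27  26  34  35  33  32  31  32  30  38
  37  35  39  39  37  42  38  39  31 140 174 169 175 176 174 178]
180 [168  87  32  14  18  31  21  30  24  33  32  29  35  33  33  34  38  37
  40  36  45  42  31  40  30  41  25 144 172 177 176 175 176 178]
0.015 [[275.0, 288.6], [274.8, 140.7], [274.7, 57.2]]
0.017 [[274.9, 291.1], [274.7, 141.2], [274.6, 56.4]]
0.019 [[274.9, 293.6], [274.7, 141.8], [274.6, 55.5]]
```

```bash
cat > jfit2.py <<'E'
from jig import *;from rig import camera_model
import pickle
m0=camera_model("wrist");T=s["tool_rot"];Rc=m0["R"]@T;cp=T.T@(-m0["R"].T@m0["t"]-s["tool_pos"])
from scipy.linalg import polar
def cam(pos,R):
    R=polar(np.array(R))[0];Rw=Rc@R.T;return dict(mtx=m0["mtx"],R=Rw,t=-Rw@(np.array(pos)+R@cp))
m7=cam([.6049,.0528,.1256],ex(wV,-.5)@base if 0 else [[.9465,-.285,-.151],[-.323,-.832,-.452],[.003,.477,-.879]])
A=np.array([VM+l*wV for l in(-.088,-.06,0,.06,.088)]);print("check",proj(m7,A).round(1).tolist())
mm=lambda L:np.array(L,float)/1000
L7=mm([[62,98,8],[-62,98,8],[62,-98,8],[53,89,8],[-53,89,8],[53,-89,8]])
P7=(np.array([[570,140],[617,282],[745,2],[588,144],[627,267],[744,15]],float)+.5)/1.42857-.5
p,r=fit([(m7,L7,P7)],[.58,-.27,.22]);print("w7",p);print(r.T)
m2=pickle.load(open("w2.pkl","rb"));u=lambda P,k,o:(np.array(P,float)+.5)/k-.5+o
o2=(m2,mm([[-53,-89,8],[-53,89,8],[53,89,8],[-62,98,8],[62,98,8]]),u([[37,184],[257,43],[359,178],[265,22],[381,180]],2,[10,180]))
print("w2",fit([o2],p)[0],"both",fit([o2,(m7,L7,P7)],p)[0])
# far tang slot end check: predicted jig points in current wrist picture
for pp in([.5826,-.2663,.2239],p):
    X=mm([[62,-98,8],[-62,-98,8],[53,-89,8],[-53,-89,8]])@rz(pp[2]).T+[pp[0],pp[1],0];print(proj(m0,X).round(1).tolist())
E
python3 jfit2.py
```

```text
{'clock': 17.8167, 'q': array([-0.1975,  0.4496, -0.1316,  0.0029, -0.9942,  0.4161]), 'tool_pos': array([ 0.5539, -0.2745,  0.1405]), 'force': array([ 0.7072, -0.2589, -0.9282]), 'torque': array([ 0.0493, -0.026 ,  0.0124]), 'grip_width': 0.021934683719645368}
check [[278.8, 326.5], [278.8, 294.5], [278.7, 218.9], [278.7, 132.2], [278.7, 87.2]]
w7 [ 0.5805 -0.2673  0.2222]
[[ 2.2307  2.2741  2.0693 -1.281  -1.4727 -1.0603]
 [-0.7926  1.9743 -3.1653 -0.0986  1.1604  0.4273]]
w2 [ 0.5826 -0.2663  0.2239] both [ 0.5815 -0.2662  0.2215]
[[151.0, 73.4], [318.7, 73.0], [164.3, 86.3], [306.3, 85.9]]
[[154.2, 72.5], [322.0, 72.4], [167.5, 85.4], [309.5, 85.3]]
```

```bash
python3 - <<'E'
from jfit2 import *
g=cv2.imread("pics/raw_wrist_j.png").max(2)
obs=[]
for (c,r) in((306,87),(164,86)):
    w=g[r-14:r+15,c-14:c+15].astype(float);b=w<115
    n,l,st,ce=cv2.connectedComponentsWithStats(b.astype(np.uint8));print([(st[i][4],st[i][:4].tolist(),(ce[i]+[c-14,r-14]).round(1)) for i in range(1,n)])
E
```

```text
{'clock': 17.8167, 'q': array([-0.1975,  0.4496, -0.1316,  0.0029, -0.9942,  0.4161]), 'tool_pos': array([ 0.5539, -0.2745,  0.1405]), 'force': array([ 0.7072, -0.2589, -0.9282]), 'torque': array([ 0.0493, -0.026 ,  0.0124]), 'grip_width': 0.021934683719645368}
check [[278.8, 326.5], [278.8, 294.5], [278.7, 218.9], [278.7, 132.2], [278.7, 87.2]]
w7 [ 0.5805 -0.2673  0.2222]
[[ 2.2307  2.2741  2.0693 -1.281  -1.4727 -1.0603]
 [-0.7926  1.9743 -3.1653 -0.0986  1.1604  0.4273]]
w2 [ 0.5826 -0.2663  0.2239] both [ 0.5815 -0.2662  0.2215]
[[151.0, 73.4], [318.7, 73.0], [164.3, 86.3], [306.3, 85.9]]
[[154.2, 72.5], [322.0, 72.4], [167.5, 85.4], [309.5, 85.3]]
[(np.int32(122), [7, 12, 12, 13], array([304.8,  91. ])), (np.int32(1), [1, 25, 1, 1], array([293.,  98.])), (np.int32(2), [3, 25, 2, 1], array([295.5,  98. ])), (np.int32(1), [6, 25, 1, 1], array([298.,  98.]))]
[(np.int32(137), [10, 14, 16, 15], array([166.2,  92.6])), (np.int32(2), [27, 27, 2, 1], array([177.5,  99. ]))]
```

```bash
cat >> jig.py <<'E'
JT=JT+rz(jy)@[.0008,.0015,0]
E
python3 -c "
from jig import *
print(JT,*inc(JT+[0,0,.022],JR,s));path(s,JT,JR)"
```

```text
{'clock': 17.8167, 'q': array([-0.1975,  0.4496, -0.1316,  0.0029, -0.9942,  0.4161]), 'tool_pos': array([ 0.5539, -0.2745,  0.1405]), 'force': array([ 0.7072, -0.2589, -0.9282]), 'torque': array([ 0.0493, -0.026 ,  0.0124]), 'grip_width': 0.021934683719645368}
[ 0.5567 -0.2707  0.023 ] t [-0.0032 -0.0041  0.0955] w [ 0.0051 -0.0004 -0.0038]
err 0.0 max step 0.032 margin 0.584 [-0.191  0.586 -0.241 -0.    -0.744  0.415]
```

Call:
servo_tool([
  {"tx":-0.001,"ty":-0.001,"tz":0.01,"wx":0.001,"wy":0,"wz":-0.003,"claw":1},
  {"tx":-0.002,"ty":-0.002,"tz":0.028,"wx":0.002,"wy":0,"wz":-0.003,"claw":1},
  {"tx":-0.003,"ty":-0.003,"tz":0.048,"wx":0.003,"wy":0,"wz":-0.003,"claw":1},
  {"tx":-0.0032,"ty":-0.004,"tz":0.066,"wx":0.004,"wy":0,"wz":-0.003,"claw":1},
  {"tx":-0.0032,"ty":-0.0041,"tz":0.082,"wx":0.004,"wy":0,"wz":-0.003,"claw":1},
  {"tx":-0.0032,"ty":-0.0041,"tz":0.091,"wx":0.004,"wy":0,"wz":-0.003,"claw":1},
  {"tx":-0.0032,"ty":-0.0041,"tz":0.0955,"wx":0.004,"wy":0,"wz":-0.003,"claw":1},
  {"tx":-0.0032,"ty":-0.0041,"tz":0.0955,"wx":0.004,"wy":0,"wz":-0.003,"claw":1},
  {"tx":-0.0032,"ty":-0.0041,"tz":0.0955,"wx":0.004,"wy":0,"wz":-0.003,"claw":1},
  {"tx":-0.0032,"ty":-0.0041,"tz":0.0955,"wx":0.004,"wy":0,"wz":-0.003,"claw":1},
])

```text
clock: 18.65
tool_pos: [0.5586, -0.2688, 0.0459]
tool_rot: [[0.225, -0.974, 0.001], [-0.974, -0.225, -0.002], [0.002, -0.001, -1.0]]
force: [0.2, 0.5, -1.2]
grip_width: 0.022
gripper_force: 58.9
```

```bash
python3 - <<'E'
from jig import *;from rig import capture,camera_model
m=camera_model("wrist");g=capture("wrist").max(2);s=state()
print(*inc(JT+[0,0,.022],JR,s))
T=s["tool_rot"];mid=s["tool_pos"]-.018*T[:,2]
print("rod pred",proj(m,np.array([mid+l*T[:,0] for l in(0,.06,.088)])).round(1).tolist())
jm=np.array([.5826,-.2663,0])
X=np.array([[-.027,-.0715,.051],[-.052,-.088,.008],[.052,-.088,.008]])@rz(jy).T+jm;P=proj(m,X);print("slot/screws pred",P.round(1).tolist())
for c,r in P[1:].round().astype(int):
    if 16<r<400:
        b=(g[r-16:r+17,c-16:c+17]<110).astype(np.uint8);n,l,st,ce=cv2.connectedComponentsWithStats(b);print([(st[i][4],(ce[i]+[c-16,r-16]).round(1)) for i in range(1,n) if st[i][4]>40])
for r in(40,60,80,100,120):print(r,g[r,215:341:3])
E
```

```text
{'clock': 18.65, 'q': array([-0.1872,  0.5568, -0.2237,  0.0018, -0.7889,  0.4132]), 'tool_pos': array([ 0.5586, -0.2688,  0.0459]), 'force': array([ 0.2126,  0.4617, -1.1541]), 'torque': array([ 0.0053, -0.0301,  0.0016]), 'grip_width': 0.021963044207676856}
t [0.0013 0.0021 0.001 ] w [-0.0009 -0.0017  0.0031]
rod pred [[275.3, 292.2], [275.1, 141.2], [275.1, 55.6]]
slot/screws pred [[283.7, 99.9], [334.4, 66.6], [119.8, 65.6]]
[(np.int32(288), array([336.8,  68. ]))]
[(np.int32(286), array([120.6,  66.8]))]
40 [193 192 191 193 191 192 192 188 193 193 194 197 192 191 193 195 193 195
 194 193 191 194 194 191 196 190 191 193 195 193 193 193 194 191 192 194
 191 191 190 186 191 194]
60 [191 191 186 185 188 187 189 189 185 190 193 194 191 193 188 187 181 137
 164 162 160 155 158 161 163 173 184 187 191 191 193 188 190 188 188 188
 188 192 193  93  79  86]
80 [135 136 137 136 138 139 138 133 135 133 136 137 135 136 136 139 137 131
 164 162 158 161 158 165 166 141 140 137 140 137 137 135 139 140 136 141
 137 139 136 135 154 184]
100 [118 120  73  74  83  94  97 123 117 117 121 116 119 117 118 120 121 127
 162 161 161 158 159 162 166 122 122 123  74  71  84  95 103 126 126 126
 125 126 124 132 178 184]
120 [121 123 120 120 124 124 127 126 121  85  79  84  86  95 110 115 122 125
 158 161 161 158 159 162 161 125 119 121 103  89  99 105 118 123 133 133
 139 144 150 151 143 134]
```

Call:
servo_tool([
  {"tx":0.001,"ty":0.0014,"tz":0,"wx":0,"wy":-0.001,"wz":0.002,"claw":1},
  {"tx":0.002,"ty":0.0028,"tz":0,"wx":-0.001,"wy":-0.0017,"wz":0.003,"claw":1},
  {"tx":0.002,"ty":0.0028,"tz":0,"wx":-0.001,"wy":-0.0017,"wz":0.003,"claw":1},
  {"tx":0.002,"ty":0.0028,"tz":0.002,"wx":-0.001,"wy":-0.0017,"wz":0.003,"claw":1},
  {"tx":0.002,"ty":0.0028,"tz":0.004,"wx":-0.001,"wy":-0.0017,"wz":0.003,"claw":1},
  {"tx":0.002,"ty":0.0028,"tz":0.006,"wx":-0.001,"wy":-0.0017,"wz":0.003,"claw":1},
  {"tx":0.002,"ty":0.0028,"tz":0.008,"wx":-0.001,"wy":-0.0017,"wz":0.003,"claw":1},
  {"tx":0.002,"ty":0.0028,"tz":0.01,"wx":-0.001,"wy":-0.0017,"wz":0.003,"claw":1},
  {"tx":0.002,"ty":0.0028,"tz":0.01,"wx":-0.001,"wy":-0.0017,"wz":0.003,"claw":1},
  {"tx":0.002,"ty":0.0028,"tz":0.01,"wx":-0.001,"wy":-0.0017,"wz":0.003,"claw":1},
])

```text
clock: 19.53
tool_pos: [0.5553, -0.2715, 0.0345]
tool_rot: [[0.222, -0.975, -0.003], [-0.975, -0.222, 0.001], [-0.001, 0.002, -1.0]]
force: [1.3, 0.2, -0.9]
grip_width: 0.0221
gripper_force: 58.9
```

```bash
python3 -c "
from jig import *
print(*inc(JT,JR,s))"
```

```text
{'clock': 19.5333, 'q': array([-0.1932,  0.5708, -0.2329, -0.0002, -0.7698,  0.4169]), 'tool_pos': array([ 0.5553, -0.2715,  0.0345]), 'force': array([ 1.3086,  0.1572, -0.8949]), 'torque': array([-0.0212, -0.021 , -0.0223]), 'grip_width': 0.022125832469795197}
t [-0.0005 -0.0016  0.0115] w [ 0.0025  0.0012 -0.0004]
```

No contact, with the tangs already below the cheek tops. I'll continue down slowly.

Call:
servo_tool([
  {"tx":0,"ty":-0.0005,"tz":0.001,"wx":0.001,"wy":0.001,"wz":0,"claw":1},
  {"tx":0,"ty":-0.0007,"tz":0.002,"wx":0.002,"wy":0.001,"wz":0,"claw":1},
  {"tx":0,"ty":-0.0007,"tz":0.003,"wx":0.002,"wy":0.001,"wz":0,"claw":1},
  {"tx":0,"ty":-0.0007,"tz":0.004,"wx":0.002,"wy":0.001,"wz":0,"claw":1},
  {"tx":0,"ty":-0.0007,"tz":0.005,"wx":0.002,"wy":0.001,"wz":0,"claw":1},
  {"tx":0,"ty":-0.0007,"tz":0.006,"wx":0.002,"wy":0.001,"wz":0,"claw":1},
  {"tx":0,"ty":-0.0007,"tz":0.007,"wx":0.002,"wy":0.001,"wz":0,"claw":1},
  {"tx":0,"ty":-0.0007,"tz":0.008,"wx":0.002,"wy":0.001,"wz":0,"claw":1},
  {"tx":0,"ty":-0.0007,"tz":0.0085,"wx":0.002,"wy":0.001,"wz":0,"claw":1},
  {"tx":0,"ty":-0.0007,"tz":0.0085,"wx":0.002,"wy":0.001,"wz":0,"claw":1},
])

```text
clock: 20.37
tool_pos: [0.556, -0.2713, 0.0262]
tool_rot: [[0.221, -0.975, -0.0], [-0.975, -0.221, 0.0], [-0.0, 0.0, -1.0]]
force: [0.1, 1.6, -0.9]
grip_width: 0.0222
gripper_force: 58.9
```

```bash
python3 -c "
from jig import *
print(*inc(JT,JR,s))"
```

```text
{'clock': 20.3667, 'q': array([-0.1928,  0.5816, -0.2395, -0.0002, -0.7499,  0.4162]), 'tool_pos': array([ 0.556 , -0.2713,  0.0262]), 'force': array([ 0.1328,  1.6416, -0.8636]), 'torque': array([-0.0316, -0.0384,  0.0023]), 'grip_width': 0.022192877151272772}
t [-0.0005 -0.0009  0.0032] w [ 0.0002  0.0002 -0.0006]
```

Going well with no resistance. Now down to the seat in 0.5 mm steps.

Call:
servo_tool([
  {"tx":0,"ty":0,"tz":0.0005,"wx":0,"wy":0,"wz":0,"claw":1},
  {"tx":0,"ty":0,"tz":0.001,"wx":0,"wy":0,"wz":0,"claw":1},
  {"tx":0,"ty":0,"tz":0.0014,"wx":0,"wy":0,"wz":0,"claw":1},
  {"tx":0,"ty":0,"tz":0.0018,"wx":0,"wy":0,"wz":0,"claw":1},
  {"tx":0,"ty":0,"tz":0.0022,"wx":0,"wy":0,"wz":0,"claw":1},
  {"tx":0,"ty":0,"tz":0.0025,"wx":0,"wy":0,"wz":0,"claw":1},
  {"tx":0,"ty":0,"tz":0.0025,"wx":0,"wy":0,"wz":0,"claw":1},
  {"tx":0,"ty":0,"tz":0.0025,"wx":0,"wy":0,"wz":0,"claw":1},
  {"tx":0,"ty":0,"tz":0.0025,"wx":0,"wy":0,"wz":0,"claw":1},
  {"tx":0,"ty":0,"tz":0.0025,"wx":0,"wy":0,"wz":0,"claw":1},
])

```text
clock: 21.2
tool_pos: [0.5562, -0.2714, 0.0247]
tool_rot: [[0.222, -0.975, 0.0], [-0.975, -0.222, -0.0], [0.0, -0.0, -1.0]]
force: [-2.4, 0.7, 6.3]
grip_width: 0.0223
gripper_force: 59.4
```

```bash
python3 st.py
```

```text
{'clock': 21.2, 'q': array([-0.1927,  0.5835, -0.2407,  0.0002, -0.7461,  0.4162]), 'tool_pos': array([ 0.5562, -0.2714,  0.0247]), 'force': array([-2.3511,  0.739 ,  6.3153]), 'torque': array([ 0.4174,  0.5302, -0.0141]), 'grip_width': 0.022341449388758455}
```

Contact at TCP z = 0.0247 puts the axis at about 0.042, which is fully home. I'll open a little and rise straight up.

Call:
servo_tool([
  {"tx":0,"ty":0,"tz":-0.0005,"wx":0,"wy":0,"wz":0,"claw":0.75},
  {"tx":0,"ty":0,"tz":-0.0005,"wx":0,"wy":0,"wz":0,"claw":0.65},
  {"tx":0,"ty":0,"tz":-0.0005,"wx":0,"wy":0,"wz":0,"claw":0.65},
  {"tx":0,"ty":0,"tz":-0.0005,"wx":0,"wy":0,"wz":0,"claw":0.65},
  {"tx":0,"ty":0,"tz":-0.0005,"wx":0,"wy":0,"wz":0,"claw":0.65},
  {"tx":0,"ty":0,"tz":-0.006,"wx":0,"wy":0,"wz":0,"claw":0.65},
  {"tx":0,"ty":0,"tz":-0.016,"wx":0,"wy":0,"wz":0,"claw":0.65},
  {"tx":0,"ty":0,"tz":-0.036,"wx":0,"wy":0,"wz":0,"claw":0.65},
  {"tx":0,"ty":0,"tz":-0.066,"wx":0,"wy":0,"wz":0,"claw":0.65},
  {"tx":0,"ty":0,"tz":-0.1,"wx":0,"wy":0,"wz":0,"claw":0.65},
])

```text
clock: 22.03
tool_pos: [0.5552, -0.2711, 0.1244]
tool_rot: [[0.222, -0.975, -0.003], [-0.975, -0.222, 0.001], [-0.001, 0.002, -1.0]]
force: [0.4, -1.3, -0.8]
grip_width: 0.0295
gripper_force: 0.0
```

Call:
servo_tool([
  {"tx":-0.005,"ty":0.01,"tz":-0.02,"wx":0,"wy":0,"wz":0,"claw":0.65},
  {"tx":-0.01,"ty":0.03,"tz":-0.04,"wx":0,"wy":0,"wz":0,"claw":0.65},
  {"tx":-0.02,"ty":0.06,"tz":-0.06,"wx":0,"wy":0,"wz":0,"claw":0.65},
  {"tx":-0.03,"ty":0.08,"tz":-0.08,"wx":0,"wy":0,"wz":0,"claw":0.65},
  {"tx":-0.03,"ty":0.1,"tz":-0.1,"wx":0,"wy":0,"wz":0,"claw":0.65},
  {"tx":-0.03,"ty":0.1,"tz":-0.1,"wx":0,"wy":0,"wz":0,"claw":0.65},
  {"tx":-0.03,"ty":0.1,"tz":-0.1,"wx":0,"wy":0,"wz":0,"claw":0.65},
  {"tx":-0.03,"ty":0.1,"tz":-0.1,"wx":0,"wy":0,"wz":0,"claw":0.65},
  {"tx":-0.03,"ty":0.1,"tz":-0.1,"wx":0,"wy":0,"wz":0,"claw":0.65},
  {"tx":-0.03,"ty":0.1,"tz":-0.1,"wx":0,"wy":0,"wz":0,"claw":0.65},
])

```text
clock: 22.87
tool_pos: [0.4521, -0.2641, 0.2227]
tool_rot: [[0.222, -0.975, -0.002], [-0.975, -0.222, 0.001], [-0.001, 0.002, -1.0]]
force: [-0.5, 0.7, 0.4]
grip_width: 0.0301
gripper_force: 0.0
```

```bash
python3 - <<'E'
from jig import *;from rig import capture,camera_model
JM2=JT+[0,0,.019]
for n in("scene","top","wrist"):
    m=camera_model(n);g=capture(n).max(2)
    def line(c,v,k):
        pp=(c+k[:,None]*v).astype(np.float32);return cv2.remap(g,pp[:,0].reshape(1,-1),pp[:,1].reshape(1,-1),cv2.INTER_LINEAR)[0]
    for l in(-.045,-.02,.02,.045):
        c,d=proj(m,np.array([JM2+l*jw,JM2+(l+.01)*jw]));d=(d-c)/np.linalg.norm(d-c);nr=np.array([-d[1],d[0]])
        ppm=np.linalg.norm(proj(m,np.array([JM2+l*jw+.01*jn]))[0]-c)/10
        if 0<c[0]<560 and 0<c[1]<420:print(n,l,c.round(1),nr.round(2),"px/mm",ppm.round(2),line(c,nr,np.arange(-14,14.1,1.) if n!="wrist" else np.arange(-28,29,2.)))
E
```

```text
{'clock': 22.8667, 'q': array([-0.2186,  0.2203, -0.2508, -0.0002, -1.1019,  0.4423]), 'tool_pos': array([ 0.4521, -0.2641,  0.2227]), 'force': array([-0.4852,  0.7223,  0.4244]), 'torque': array([ 0.0327, -0.0328,  0.0416]), 'grip_width': 0.030093249997288223}
scene -0.045 [326.6 195.1] [0.81 0.59] px/mm 0.37 [ 29  73 170 172 171 172 172 172 174 163  90  44 125 141 146 119  99  84
  79  70  77  87 113 154 169 172 170 169 168]
scene -0.02 [329.3 191.5] [0.81 0.59] px/mm 0.37 [ 27  38  62  73  73  72  68  70  68  97  55  30  34  35  37  37  34  28
  66 138 174 171 170 171 172 171 170 170 169]
scene 0.02 [333.3 185.9] [0.81 0.59] px/mm 0.36 [ 36  44  73  73  61  72  74  72  71  67  38  28  34  38  38  39  36  36
  40  59  69  70 116 134 159 173 175 174 172]
scene 0.045 [335.8 182.6] [0.81 0.59] px/mm 0.35 [166 179 179 178 179 179 180 178 176 121  49  28  32  37  34  35  36  31
  35  61  71  72  72  71  72  69  78 116 171]
top -0.045 [356.7 212.4] [0.23 0.97] px/mm 0.37 [141 140 139 142 143 143 143 143 144 145 145 145 144 143 145 147 147 148
 148 148 148 150 149 150 149 149 148 149 146]
[... 476 characters left out ...]
  50  49  75 113 125]
wrist -0.045 [172.1 201.8] [ 1.   -0.09] px/mm 1.04 [149 143 137 119 100  93  92 121 139  48  31  32  34  33  41  36  34  34
  33  36  34 109 159 158 158 156 162 162 158]
wrist -0.02 [169.9 176.2] [ 1.   -0.09] px/mm 1.06 [161 160 154 155 124  28  17  27  26  28  25  35  33  32  37  36  36  34
  33  31  29 101 154 162 160 154 160 162 157]
wrist 0.02 [166.  132.8] [ 1.   -0.09] px/mm 1.1 [158 156 153 155  88  26  23  25  24  28  26  30  36  34  32  36  37  30
  40  36  33  88 150 159 159 157 157 162 161]
wrist 0.045 [163.5 104. ] [ 1.   -0.09] px/mm 1.12 [156 155 153 149  70  35  33  33  30  31  27  32  33  34  37  35  31  37
  35  30  31  82 149 156 159 158 159 161 163]
```

```bash
python3 -c "
from rig import *
print(finish_job())"
```

```text
the job is handed in; nothing more can be done
None
```

The roller is in the jig's empty slots with its flats upright and appears fully home. I drew it out by the end, laid it level in both V-blocks and let go, then gripped it round the middle and lowered it in. Both it and the hand were free at hand-in, at about 23 s of the 51 s. At the end I checked only the seated roller, from image measurements: it read level and within about 1 mm of the seat. I did not re-check the other objects.

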